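# Hold a sensor probe centred in its guide over the beaker

### The arm

A 6-joint arm with a two-finger parallel gripper is mounted at the origin on a cart in front of the work surface, level with it; the furniture and walls round the work are solid. World frame = base frame: x ahead of the robot, y to its left, z up, the work surface at z = 0. Lengths are in m, angles in rad, forces in N, time in s.
With the tool pointing down it reaches from about 0.275 to 0.775 m from the base axis. Payload 14.6 kg.
Tool frame: the origin (TCP) lies midway between the tips of the shut fingers; the grasp point (between the pads) lies 19 mm behind it; z points along the fingers, x is the direction in which the jaws open and shut, and the axes are right-handed (so a half turn about z gives the same grasp; the last joint's range is limited). The gripper opens to 85 mm and grips with 20 to 120 N. Pads are 22 mm wide; open, the fingers measure 114 mm over their backs; the gripper's body (76 mm by 85 mm) begins 54 mm behind the grasp point. The pads swing forward as they close: fully open they stand 13 mm farther back than shut.
Start: joints at [1.066, 0.263, -0.048, 1.259, 0, 1.415], TCP at [0.18, 0.493, 0.231] pointing down, gripper open.
Joint ranges: [-2.65, 2.65], [-0.89, 1.7], [-1.18, 1.37], [-2.13, 2.11], [-1.35, 1.29], [-3.14, 3.14]. Speed limits (rad/s): [1.89, 1.89, 2.57, 2.79, 3.14, 3.14].

### API

Orientations are given as [roll, pitch, yaw] about the fixed x, y, z axes, in that order (R = Rz(yaw) Ry(pitch) Rx(roll)).
In Python, from cell import monitor, optics, job gives the robot as it stands.
- The arm moves only by the tool move_arm, never from a script. Its argument "increments" is a list of rows, each an object of numbers: "x", "y", "z": the shift along the tool's x, y, z scaled (see below); "ax", "ay", "az": the turn, a rotation vector about the tool's x, y, z scaled (see below). A call has 1 to 10 rows; each row shifts and turns the pose as measured when the row begins, along the tool's axes as they then stand; what a row does not reach is not made up. The controller multiplies each number of a shift by 0.3 m and each number of a turn by pi rad. A row lasts 1/10 s, in which the tool goes at most 50 mm and 8.59 degrees, less where a joint would pass 70% of its speed; a pose out of reach is approached as far as the arm can. A call with a number of a shift or a turn outside -1 to 1 is refused whole. A call with a gripper value outside its range is refused whole. "claw" is the opening, from 0 (shut) to 1 (fully open), set as the call begins (left out, the last holds). The fingers move at their own pace and stop on an object; the grip force is fixed at half the most. Time passes only in rows, so rows that do not move let the fingers close. It gives the time, the measured TCP pose, the force and the opening at its end, in the units of the state.
- monitor.read_state(): the state, without advancing time (a new reading comes with each control period).
- optics.capture(name): name is "side" or "top"; returns a dict with "frame" (420x560x3 uint8, blue, green, red), "depth" (420x560 float32, m along the optical axis (not along the pixel's ray), 0 where there is no reading), "fx", "fy", "cx", "cy" (pixels), "rvec" (rotation vector, rad) and "tvec" (3), from world to camera coordinates, as OpenCV has them. Camera axes: x right, y down, z forward; pixel columns grow to the right and rows downward; lengths in m; the calibration is good to about 2 mm. A picture is of the moment at which its call begins.
- job.hand_in(): hands the job in, once; it reports no verdict.
The state is a dict: "time": time; "joints": joint angles; "joint_velocities": joint speeds; "tau": joint torques, N m; "tcp_pos": TCP position; "eef_rot": TCP orientation; "ft_force": force on the tool from outside, world axes, zero at the start; "wrist_torque": the same for the moment, N m; "opening": finger opening in m.
Only numpy, scipy, OpenCV 4.12 (cv2) and the standard library are available. Lean on these libraries where they do the work, as an engineer would, in place of code of your own. Each camera call takes 0.05 s, during which the arm holds its last target.

### The job

Take the sensor probe out of its blue storage block and lower it upright through the guide hole that has the open glass beaker under it (not the one over the red-capped bottle), until the orange ring on its rod is level with the top of the white guide plate. The rod must never touch the plate or the beaker: keep it centred in the hole, and leave the beaker, the bottle and the white crucible where they stand. Finish still gripping the probe, held steady in that position; do not let go.

Things in the scene. Friction and masses are not known exactly. Their poses are not given: they have to be found in the camera images.
- probe: Sensor probe, loose, about 0.09 kg, 188 mm tall: dark round rod 12 mm in diameter, 130 mm long, with an orange ring band; on top a square grey head 24 x 24 x 44 mm (faces square to its x and y axes) and a round stub 14 mm high. Origin at the centre of the rod's lower end, z up the rod. It starts upright in the storage block, lower end 6 mm above the worktop.
- probe_tip (a point): Centre of the rod's lower end.
- probe_ring (a point): On the rod's axis at the middle of the orange ring, 95 mm above the lower end.
- probe_head (a point): Centre of the square grey head, 152 mm above the lower end; the head spans 130 to 174 mm above the lower end. This is the place to grip.
- storage_block: Blue block 70 x 70 mm, 66 mm tall in all, on a black foot 84 x 84 x 6 mm, fixed to the worktop. Origin at the centre of its underside. A vertical blind hole 14 mm in diameter and 60 mm deep in the middle of its top holds the probe, which is pulled straight up; the lower end is free once it is 66 mm above the worktop.
- guide_stand: Fixed stand: grey base 110 x 216 x 8 mm, two pillars at y = +-100 mm (nuts rise 6 mm above the plate) and a white guide plate 64 (x) x 216 (y) x 12 mm, top face 132 mm above the worktop, with two 26 mm through holes at x = 0, y = +50 and -50 mm. Origin under the base's centre. With the probe in place its lower end is 95 mm below the top face, its head's underside 35 mm above it.
- guide_left (a point): Centre of the guide hole at +y of the stand (to the robot's left), on the plate's top face. The point's axes are the stand's.
- guide_right (a point): Centre of the guide hole at -y of the stand (to the robot's right), on the plate's top face. The point's axes are the stand's.
- beaker: Open clear glass beaker, empty, 73 mm wide, 94 mm tall, loose, standing on the stand's base under one of the two holes (either one, within 5 mm of central). Origin at the centre of its underside.
- bottle: Closed bottle with a red cap, 48 mm wide, 101 mm tall, loose, on the stand's base under the other hole. Origin at the centre of its underside. To be left alone.
- crucible: White porcelain crucible, 48 mm wide, 32 mm tall, loose on the worktop near the robot. Origin at the centre of its underside. To be left alone.

How it is judged:
By the outcome, as a careful person would: the job done as asked, in the order asked, and still so for the second after the job is handed in, while the arm keeps its last pose, push and grip.
It also fails if it takes over 51 s, if anything falls off the work surface, if the arm or the gripper's body presses on something with over 40 N, if the wrist force passes 120 N, or if a joint passes its speed limit or range.

## Working session

There is one attempt and no reset: what is moved stays moved. The work goes in short steps, Python scripts to look and compute and a tool call to move; the robot and the scene stay as the last step left them, time stands still between calls to the robot, and variables do not carry over. Pictures are saved under pics/ and viewed, and the job is handed in when it is done.

Besides the shell and the picture viewer there is one more tool, called after "Emit:" as a command line: name --argument value ..., lists and objects as JSON in quotes. move_arm: Moves the arm, as the interface text tells. Shifts and turns lie within -1 to 1; 1 stands for 0.3 m of shift or pi rad of turn. Its arguments: {"type":"object","properties":{"increments":{"type":"array","items":{"type":"object","properties":{"x":{"type":"number","minimum":-1,"maximum":1},"y":{"type":"number","minimum":-1,"maximum":1},"z":{"type":"number","minimum":-1,"maximum":1},"ax":{"type":"number","minimum":-1,"maximum":1},"ay":{"type":"number","minimum":-1,"maximum":1},"az":{"type":"number","minimum":-1,"maximum":1}}}},"claw":{"type":"number"}},"required":["increments"]}

```bash
ls; mkdir -p pics; cat > h.py <<'E'
import numpy as np, cv2, pickle
from cell import monitor, optics, job
def cap(n,tag):
    c=optics.capture(n); pickle.dump(c,open(f'{tag}.pkl','wb')); cv2.imwrite(f'pics/{tag}.png',c['frame']); return c
def RT(c):
    return cv2.Rodrigues(np.array(c['rvec'],float))[0], np.array(c['tvec'],float).ravel()
def cloud(c):
    R,t=RT(c); d=c['depth']; v,u=np.mgrid[:d.shape[0],:d.shape[1]]
    P=np.stack([(u-c['cx'])/c['fx']*d,(v-c['cy'])/c['fy']*d,d],-1)
    return (P-t)@R
def ray(c,u,v,z):
    R,t=RT(c); o=-R.T@t; d=R.T@np.array([(u-c['cx'])/c['fx'],(v-c['cy'])/c['fy'],1.])
    return o+d*(z-o[2])/d[2]
def proj(c,P):
    R,t=RT(c); K=np.array([[c['fx'],0,c['cx']],[0,c['fy'],c['cy']],[0,0,1]])
    q=(np.atleast_2d(P)@R.T+t)@K.T; return q[:,:2]/q[:,2:]
def tri(c1,p1,c2,p2):
    A=[];b=[]
    for c,p in((c1,p1),(c2,p2)):
        R,t=RT(c); o=-R.T@t; d=R.T@np.array([(p[0]-c['cx'])/c['fx'],(p[1]-c['cy'])/c['fy'],1.]); d/=np.linalg.norm(d)
        M=np.eye(3)-np.outer(d,d); A.append(M); b.append(M@o)
    X=np.linalg.lstsq(np.vstack(A),np.hstack(b),rcond=None)[0]
    return X,[np.linalg.norm(M@X-bb) for M,bb in zip(A,b)]
E
python3 - <<'E'
from h import *
s=monitor.read_state(); print(s)
for n in('side','top'):
    c=cap(n,n+'0'); R,t=RT(c); print(n,c['fx'],c['cx'],c['cy'],'pos',-R.T@t,'fwd',R[2])
E
```

```text
pics
{'time': 0.0, 'joints': array([ 1.06568007e+00,  2.63560396e-01, -4.89382160e-02,  1.25942152e+00,
       -8.42708274e-07,  1.41550216e+00]), 'joint_velocities': array([-0.00114072, -0.0016045 ,  0.00062165, -0.00059041, -0.0004362 ,
        0.0004863 ]), 'tau': array([ 2.90174830e-03, -6.37630177e+01,  3.84568870e+01,  1.36848408e-02,
       -3.12245913e-05,  1.10472058e-06]), 'tcp_pos': array([0.17979768, 0.49295198, 0.23080521]), 'eef_rot': array([-3.14141967e+00,  1.11041331e-03,  1.22097434e+00]), 'ft_force': array([-0.73933111,  0.28648815,  0.45807616]), 'wrist_torque': array([0.02282868, 0.07556821, 0.02069775]), 'opening': 0.08519325956044853}
side 508.00263281302443 281.1288933652046 215.18097413670336 pos [ 0.13707418 -0.69411515  0.63070858] fwd [ 0.3858175   0.74635842 -0.54230432]
top 390.93809249232896 275.36801201064765 201.17268723400414 pos [0.40412482 0.02679617 0.96861687] fwd [ 0.11452317  0.02680087 -0.99305899]
```

View pics/side0.png

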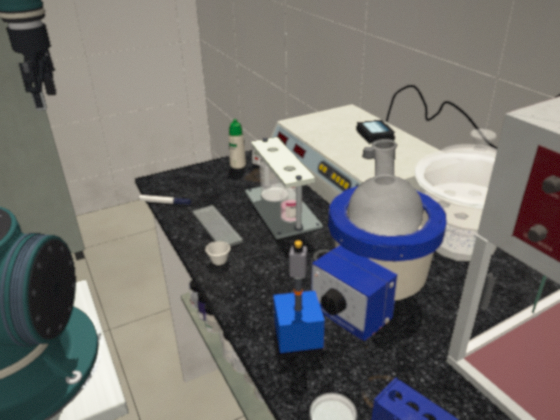

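View pics/top0.png

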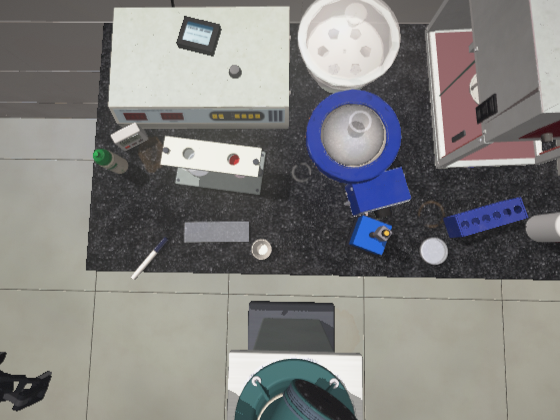

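The side view shows the blue block near (298,322), with the grey probe head at (298,262) and the stand around (285,190). In the top view the block is near (372,235), the probe head near (382,235), and the guide holes near (188,154) and (234,159). The red cap shows in the right hole. Next I'll measure.

```bash
python3 - <<'E'
from h import *
for n,(u0,u1,v0,v1),f in (('top',(140,290,110,210),5),('top',(320,440,150,270),5),('side',(230,340,120,250),4),('side',(250,420,210,370),4)):
    c=pickle.load(open(n+'0.pkl','rb'));i=c['frame'][v0:v1,u0:u1]
    cv2.imwrite(f'pics/z_{n}_{u0}.png',cv2.resize(i,None,fx=f,fy=f,interpolation=cv2.INTER_CUBIC))
    P=cloud(c); 
ct=pickle.load(open('top0.pkl','rb'));P=cloud(ct);m=ct['depth']>0
def reg(u0,u1,v0,v1,z0,z1):
    q=P[v0:v1,u0:u1][m[v0:v1,u0:u1]]; q=q[(q[:,2]>z0)&(q[:,2]<z1)]; print(len(q),q.mean(0).round(4) if len(q) else '',q.min(0).round(3),q.max(0).round(3)); return q
q=reg(150,280,130,185,.12,.15)
r=cv2.minAreaRect((q[:,:2]*1000).astype(np.float32));print('plate',r)
q=reg(345,400,210,260,.055,.08);print(cv2.minAreaRect((q[:,:2]*1000).astype(np.float32)))
q=reg(365,400,220,250,.16,.22);print(cv2.minAreaRect((q[:,:2]*1000).astype(np.float32)))
q=reg(345,415,165,215,.02,.3)
q=reg(300,410,80,185,.1,.5)
q=reg(240,280,235,265,.01,.1)
E
```

```text
2705 [0.5966 0.1925 0.1316] [0.554 0.083 0.12 ] [0.64  0.304 0.141]
plate ((597.6224365234375, 193.63296508789062), (216.84832763671875, 65.2322769165039), 83.6891860961914)
804 [ 0.435  -0.1652  0.0658] [ 0.391 -0.215  0.056] [ 0.492 -0.128  0.08 ]
((444.96685791015625, -164.34609985351562), (91.84646606445312, 85.69024658203125), 70.41194915771484)
174 [ 0.4339 -0.1688  0.1803] [ 0.419 -0.187  0.16 ] [ 0.45  -0.156  0.198]
((434.25799560546875, -171.3523712158203), (23.752574920654297, 24.11055564880371), 54.041141510009766)
2771 [ 0.5334 -0.1674  0.1152] [ 0.479 -0.246  0.02 ] [ 0.586 -0.097  0.155]
7919 [ 0.6369 -0.1153  0.1639] [ 0.543 -0.237  0.1  ] [ 0.786 -0.013  0.281]
204 [0.3969 0.0862 0.0235] [0.373 0.06  0.01 ] [0.428 0.137 0.036]
```

View pics/z_top_140.png

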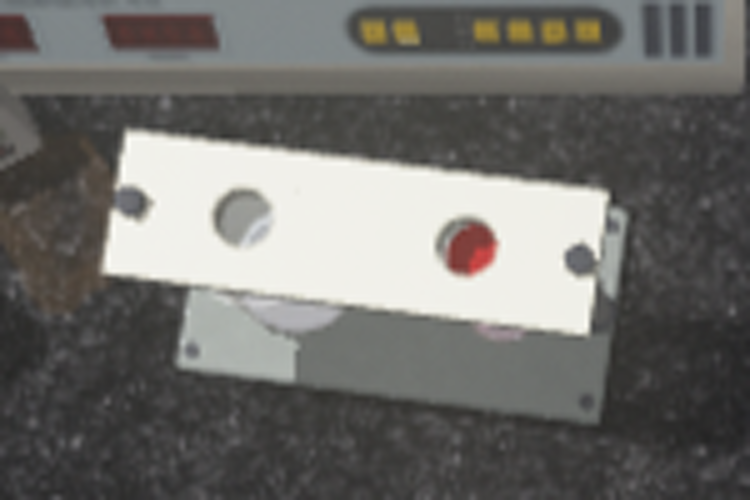

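View pics/z_top_320.png

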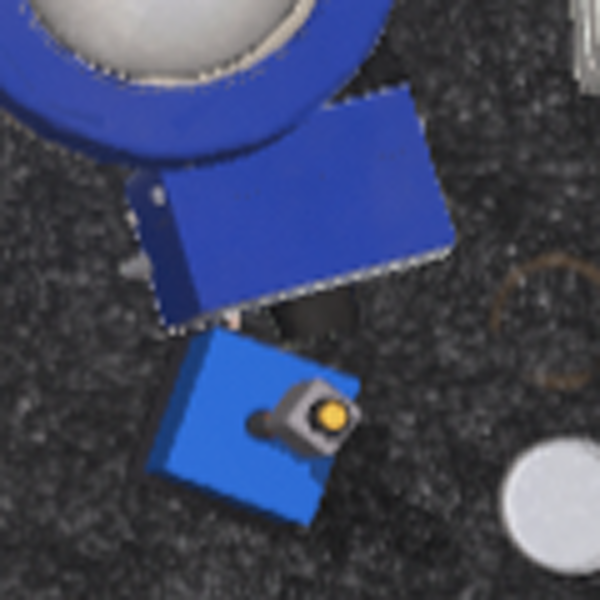

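View pics/z_side_230.png

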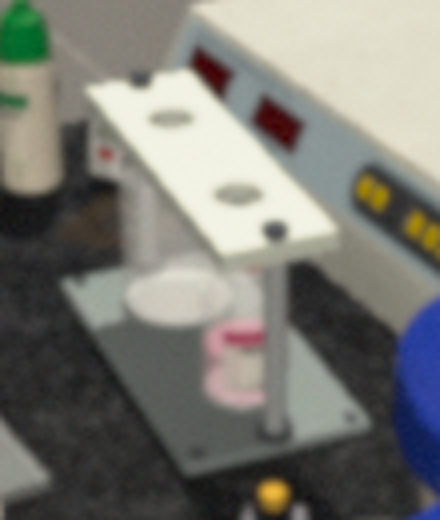

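View pics/z_side_250.png

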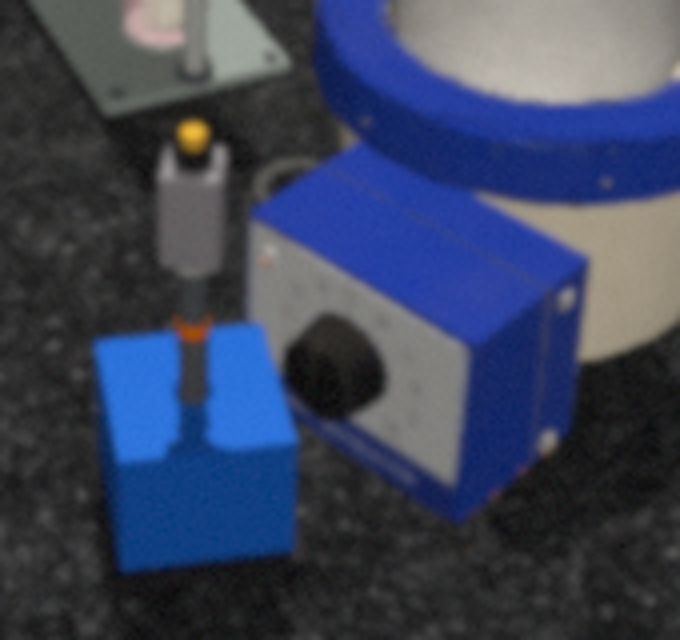

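```bash
python3 - <<'E'
from h import *
ct=pickle.load(open('top0.pkl','rb'));cs=pickle.load(open('side0.pkl','rb'))
def hsv(c):return cv2.cvtColor(c['frame'],cv2.COLOR_BGR2HSV)
def big(m,roi):
    k=np.zeros_like(m);u0,u1,v0,v1=roi;k[v0:v1,u0:u1]=m[v0:v1,u0:u1]
    cc,_=cv2.findContours(k,cv2.RETR_CCOMP,cv2.CHAIN_APPROX_NONE);return cc
# white plate
for c,roi,n in((ct,(150,275,130,185),'top'),(cs,(245,320,130,190),'side')):
    u0,u1,v0,v1=roi
    for th in (170,185,200):
        m=cv2.inRange(hsv(c),(0,0,th),(180,50,255))
        cc,h=cv2.findContours(np.ascontiguousarray(m[v0:v1,u0:u1]),cv2.RETR_CCOMP,cv2.CHAIN_APPROX_NONE)
        j=max(range(len(cc)),key=lambda i:cv2.contourArea(cc[i]))
        out=[]
        for i,a in enumerate(cc):
            if h[0][i][3]==j and len(a)>=8:
                e=cv2.fitEllipse(a); p=(e[0][0]+u0,e[0][1]+v0); out.append((np.round(p,2),np.round(e[1],1),ray(c,*p,.132).round(4)[:2]))
        print(n,th,cv2.contourArea(cc[j]),*out,sep='\n  ')
# block top in top
H=hsv(ct); print('blk',H[240,355],H[250,348],H[195,385])
Hs=hsv(cs);print(Hs[310,285],Hs[345,300],Hs[265,350])
E
```

```text
top
  170
  2956.5
  (array([193., 169.]), array([2.2, 9.2]), array([0.5684, 0.231 ]))
  (array([186.38, 168.33]), array([3.1, 8.1]), array([0.5697, 0.2456]))
  (array([233.07, 158.86]), array([12.3, 13.3]), array([0.5922, 0.1438]))
  (array([187.21, 152.38]), array([ 9.6, 12.8]), array([0.6054, 0.2454]))
top
  185
  2603.5
  (array([232.93, 158.7 ]), array([12.7, 13.5]), array([0.5926, 0.1441]))
  (array([187.29, 152.42]), array([10.3, 13.4]), array([0.6053, 0.2452]))
top
  200
  2571.5
  (array([191.4, 156.4]), array([3. , 6.4]), array([0.5965, 0.2357]))
  (array([232.84, 158.68]), array([12.9, 13.6]), array([0.5927, 0.1443]))
  (array([187.21, 152.39]), array([10.5, 13.6]), array([0.6053, 0.2454]))
side
  170
  1328.0
  (array([289.14, 168.72]), array([ 4.1, 10.1]), array([0.5912, 0.1434]))
  (array([272.5, 149. ]), array([ 2.2, 10.7]), array([0.6047, 0.2465]))
side
  185
  1253.0
  (array([289.23, 168.37]), array([ 5.3, 11.9]), array([0.5922, 0.1447]))
  (array([272.18, 149.12]), array([ 4.3, 10.7]), array([0.6038, 0.2463]))
side
  200
  1194.0
  (array([289.25, 168.15]), array([ 6.5, 12.6]), array([0.5927, 0.1456]))
  (array([272.25, 149.34]), array([ 5.3, 11.5]), array([0.6034, 0.2452]))
blk [109 197 216] [135  12  41] [114 187 169]
[108 198 220] [109 214 131] [114 193 164]
```

```bash
python3 - <<'E'
from h import *
ct=pickle.load(open('top0.pkl','rb'));cs=pickle.load(open('side0.pkl','rb'))
hs=lambda c:cv2.cvtColor(c['frame'],cv2.COLOR_BGR2HSV)
print('triR',tri(ct,(232.9,158.7),cs,(289.23,168.3)))
print('triL',tri(ct,(187.8,153.2),cs,(272.2,149.2)))
# plate outline
m=np.zeros((420,560),np.uint8);m[130:185,150:275]=cv2.inRange(hs(ct),(0,0,190),(180,50,255))[130:185,150:275]
cc,_=cv2.findContours(m,cv2.RETR_EXTERNAL,cv2.CHAIN_APPROX_NONE);a=max(cc,key=cv2.contourArea)
Q=np.array([ray(ct,*p,.132)[:2] for p in a[:,0]]);r=cv2.minAreaRect((Q*1000).astype(np.float32));print('plate',r)
# block: triangulate top corners
def quad(c,lo,hi,roi):
    u0,u1,v0,v1=roi;m=np.zeros((420,560),np.uint8);m[v0:v1,u0:u1]=cv2.inRange(hs(c),lo,hi)[v0:v1,u0:u1]
    m=cv2.morphologyEx(m,cv2.MORPH_OPEN,np.ones((2,2),np.uint8))
    cc,_=cv2.findContours(m,cv2.RETR_EXTERNAL,cv2.CHAIN_APPROX_NONE);a=cv2.convexHull(max(cc,key=cv2.contourArea))
    return a
a=quad(ct,(104,150,170),(112,255,255),(340,400,205,262))
Q=np.array([ray(ct,*p,.066)[:2] for p in a[:,0]]);print('blocktop(top)',cv2.minAreaRect((Q*1000).astype(np.float32)))
print(cv2.approxPolyDP(a,3,True)[:,0].tolist())
b=quad(cs,(104,150,170),(112,255,255),(265,330,285,330))
Q=np.array([ray(cs,*p,.066)[:2] for p in b[:,0]]);print('blocktop(side)',cv2.minAreaRect((Q*1000).astype(np.float32)))
print(cv2.approxPolyDP(b,3,True)[:,0].tolist())
# yellow/orange stub
for c,roi in((ct,(365,400,220,250)),(cs,(285,312,235,255))):
    u0,u1,v0,v1=roi;k=cv2.inRange(hs(c)[v0:v1,u0:u1],(10,120,120),(35,255,255));ys,xs=np.nonzero(k);print('stub',len(xs),xs.mean()+u0,ys.mean()+v0,xs.min()+u0,xs.max()+u0,ys.min()+v0,ys.max()+v0)
    p=(xs.mean()+u0,ys.mean()+v0);print(ray(c,*p,.19)) 
k=cv2.inRange(hs(cs)[285:300,285:312],(0,150,100),(12,255,255));ys,xs=np.nonzero(k);print('ring side',xs.mean()+285,ys.mean()+285,len(xs))
P=cloud(ct);print('ctrl z',[P[v,u].round(3) for u,v in((360,205),(385,195),(400,200),(370,190),(408,205),(356,212))])
print('instrument',[P[v,u].round(3) for u,v in((130,118),(200,110),(280,120),(200,90),(130,138),(110,160))])
E
```

```text
triR (array([0.59224091, 0.14420636, 0.13243138]), [np.float64(0.000289195300272304), np.float64(0.00028919530027356324)])
triL (array([0.60298255, 0.24385026, 0.13303921]), [np.float64(0.0003384991185415383), np.float64(0.0003384991185405895)])
plate ((597.7855224609375, 193.61000061035156), (215.66876220703125, 64.54239654541016), 83.1786117553711)
blocktop(top) ((432.646484375, -173.49549865722656), (69.5707778930664, 68.90034484863281), 69.9614028930664)
[[364, 217], [392, 227], [382, 254], [354, 244]]
blocktop(side) ((452.42071533203125, -178.97802734375), (70.19042205810547, 32.60749816894531), 69.58541107177734)
[[314, 292], [324, 320], [308, 323], [303, 320], [303, 296]]
stub 25 386.04 232.6 384 388 230 235
[ 0.43514023 -0.17183665  0.19      ]
stub 39 297.87179487179486 243.02564102564102 295 301 240 246
[ 0.43662934 -0.16651825  0.19      ]
ring side 297.55555555555554 292.22222222222223 18
ctrl z [array([ 0.498, -0.136,  0.111]), array([ 0.52 , -0.19 ,  0.113]), array([ 0.51 , -0.223,  0.112]), array([ 0.531, -0.157,  0.115]), array([ 0.512, -0.275,  0.002]), array([ 0.485, -0.134,  0.075])]
instrument [array([0.7  , 0.4  , 0.078]), array([0.714, 0.229, 0.098]), array([0.702, 0.044, 0.068]), array([0.759, 0.229, 0.105]), array([0.659, 0.409, 0.048]), array([0.594, 0.432, 0.097])]
```

```bash
python3 - <<'E'
from h import *
ct=pickle.load(open('top0.pkl','rb'));cs=pickle.load(open('side0.pkl','rb'))
print(tri(ct,(386.04,232.6),cs,(297.87,243.03)))
cv2.imwrite('pics/zh.png',np.hstack([cv2.resize(ct['frame'][218:252,366:400],None,fx=11,fy=11,interpolation=cv2.INTER_CUBIC),cv2.resize(cs['frame'][236:282,281:315],(374,506),interpolation=cv2.INTER_CUBIC)[:374]]))
P=cloud(ct);np.set_printoptions(linewidth=250)
print((P[222:246,372:396,2]*1000).astype(int))
E
```

```text
(array([ 0.43464705, -0.17078051,  0.19347745]), [np.float64(0.0003889455452521553), np.float64(0.00038894554525169565)])
[[ 63  67  67  68  62  66  65  63  69  -1   1   0   0   0   0   1   0  -2   0  -1  -1  -2   0  -3]
 [ 64  64  67  66  63  63  64  64  64  63  65  64   0   0   1   2  -2  -1  -1   2   0   2   5  -1]
 [ 63  67  65  67  68  67  65  65  67  66  64  66  64  65  65   1  -1  -3   0  -1   0  -1   0   0]
 [ 66  65  66  64  65  66  66  62  68  66  65  66  64  66  67  67  63  -2   0   1  -2  -2   1   0]
 [ 66  66  64  67  65 968  66  65  65 160 173 177 179  66  67  65  67  62  63  64   0   3   0   0]
 [ 67  68  65  64  64  64 143 150 161 173 177 180 181 179  69  65  67  67  68  66  -1   0   0   0]
 [ 65  65  66  66  65 137 148 162 169 175 179 180 180 179 177 176  63  65  67  64  -1  -1   1  -1]
 [ 66  66  67  65  63 147 158 168 176 178 178 178 181 179 180 180 181  68  66   2   0   1  -3   0]
 [ 64  63  66  69 144 154 165 175 179 180 179 185 188 187 188 188 185 181  66   4   0   0   2   0]
 [ 63  67  64 140 150 161 171 178 179 179 185 188 187 191 196 193 187 179 177 176  -1  
[... 698 characters left out ...]
0  -1]
 [ 67  66  66  65  65  64 143 150 158 168 177 177 178 179 179 179   2   0  -1  -1   0   0  -1  -4]
 [ 64  60  64  65  64  65  63 143 153 160 165 173 177 178 177  -2  -1   2   0   0   0  -1   2  -1]
 [ 67  65  65  64  64  66  67  68 138 147 154 160 166 175  61   0  -1   1   0  -1   0   0   1   0]
 [ 64  67  67  63  67  64  67  66  63  65  64  66  65  64  68   0   1   0   0   1   3  -1  -2   1]
 [ 63  64  69  63  65  66  64  66  65  66  67  67  67  67   0  -2  -2   3  -1   1  -1  -1   0   1]
 [ 67  66  67  65  65  65  65  64  63  66  67  68  63  68  -1  -3   0   2  -3   0  -2  -1  -2  -2]
 [ 67  64  65  63  65  65  64  66  68  66  66  66  65  63   1  -1   0  -2  -1   0   0  -2   1   0]]
```

View pics/zh.png

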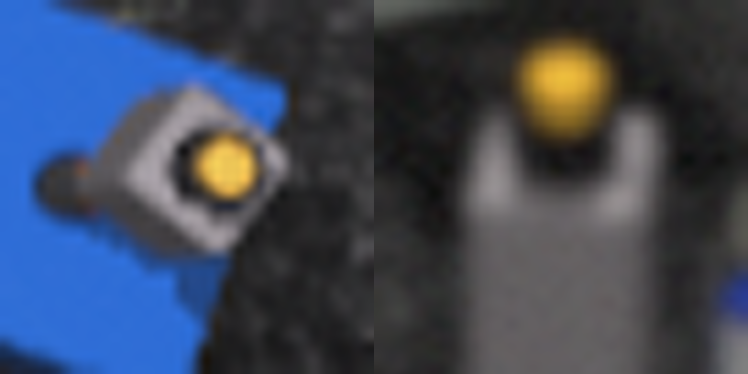

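```bash
python3 - <<'E'
from h import *
ct=pickle.load(open('top0.pkl','rb'));P=cloud(ct)
q=[ray(ct,366+u/11-.5,218+v/11-.5,.18)[:2]*1000 for u,v in((195,82),(290,165),(222,255),(128,172))]
q=np.array(q);print(q.round(1),q.mean(0));e=np.roll(q,-1,0)-q;print(np.linalg.norm(e,axis=1),np.degrees(np.arctan2(e[:,1],e[:,0]))%90)
s=P[220:250,366:400].reshape(-1,3);
for lo in(.172,.176):
  k=s[(s[:,2]>lo)&(s[:,2]<.25)];print(cv2.minAreaRect((k[:,:2]*1000).astype(np.float32)))
E
```

```text
[[ 450.7 -169. ]
 [ 436.  -185.9]
 [ 419.4 -173.5]
 [ 434.1 -156.7]] [ 435.06389366 -171.27462034]
[22.4861807  20.69115665 22.30340424 20.64023324] [48.9591466  52.9238234  48.79327596 53.44264185]
((434.239013671875, -171.48532104492188), (23.51966094970703, 23.96817970275879), 53.75117874145508)
((434.206298828125, -171.5321044921875), (23.40694808959961, 23.958934783935547), 53.64260482788086)
```

Emit:
move_arm --increments '[{"az": 0.045, "z": -0.05}, {"az": 0.045, "z": -0.05}, {"az": 0.012}, {"x": -0.077, "y": 0.127}, {"x": -0.077, "y": 0.127}, {"x": -0.077, "y": 0.127}, {"x": -0.077, "y": 0.127}, {"x": -0.077, "y": 0.127}, {"x": -0.077, "y": 0.127}]' --claw 1

```text
invalid input at $.increments[0]: expected keys x, y, z, ax, ay, az
```

```bash
cat >> h.py <<'E'
from scipy.spatial.transform import Rotation as Ro
def plan(target,yaw,n=1):
    s=monitor.read_state();R=Ro.from_euler('xyz',s['eef_rot']).as_matrix();d=R.T@(np.array(target)-s['tcp_pos'])/.3
    Rt=Ro.from_euler('xyz',[np.pi,0,yaw]).as_matrix();w=Ro.from_matrix(R.T@Rt).as_rotvec()/np.pi
    print('t',s['time'].__round__(2),'tcp',s['tcp_pos'].round(4),'rpy',np.degrees(s['eef_rot']).round(2),'F',s['ft_force'].round(1),'op',round(s['opening'],4),'j',s['joints'].round(2))
    print('shift',d.round(4),'norm m',np.linalg.norm(d)*.3,'turn',w.round(4),'per row',n,(d/n).round(4))
E
python3 -c "
from h import *
plan([.434,-.172,.24],np.radians(52),8)"
```

```text
t 0.1 tcp [0.1798 0.493  0.2309] rpy [-1.7999e+02  6.0000e-02  6.9960e+01] F [-0.2 -1.   0.3] op 0.0856 j [ 1.07  0.26 -0.05  1.26  0.    1.42]
shift [-1.792   1.5557 -0.029 ] norm m 0.711966947936849 turn [-0.      0.0003  0.0998] per row 8 [-0.224   0.1945 -0.0036]
```

Emit:
move_arm --increments '[{"x": 0, "y": 0, "z": -0.05, "ax": 0, "ay": 0, "az": 0.045}, {"x": 0, "y": 0, "z": -0.05, "ax": 0, "ay": 0, "az": 0.045}, {"x": 0, "y": 0, "z": 0, "ax": 0, "ay": 0, "az": 0.012}, {"x": -0.077, "y": 0.127, "z": 0, "ax": 0, "ay": 0, "az": 0}, {"x": -0.077, "y": 0.127, "z": 0, "ax": 0, "ay": 0, "az": 0}, {"x": -0.077, "y": 0.127, "z": 0, "ax": 0, "ay": 0, "az": 0}, {"x": -0.077, "y": 0.127, "z": 0, "ax": 0, "ay": 0, "az": 0}, {"x": -0.077, "y": 0.127, "z": 0, "ax": 0, "ay": 0, "az": 0}]' --claw 1

```text
time: 0.9
tcp_pos: [0.2546, 0.2795, 0.2592]
eef_rot: [3.141, 0.006, 0.895]
ft_force: [1.7, 0.3, 0.3]
opening: 0.0853
```

```bash
python3 -c "
from h import *
plan([.434,-.172,.24],np.radians(52),10)"
```

```text
t 0.9 tcp [0.2546 0.2795 0.2592] rpy [179.98   0.35  51.26] F [1.7 0.3 0.3] op 0.0853 j [ 0.62  0.01 -0.28  1.29 -0.    1.29]
shift [-0.7993  1.4082  0.0693] norm m 0.48622721986878853 turn [ 0.0001  0.0019 -0.0041] per row 10 [-0.0799  0.1408  0.0069]
```

Emit:
move_arm --increments '[{"x": -0.08, "y": 0.14, "z": 0, "ax": 0, "ay": 0, "az": -0.004}, {"x": -0.08, "y": 0.14, "z": 0, "ax": 0, "ay": 0, "az": 0}, {"x": -0.08, "y": 0.14, "z": 0, "ax": 0, "ay": 0, "az": 0}, {"x": -0.08, "y": 0.14, "z": 0, "ax": 0, "ay": 0, "az": 0}, {"x": -0.08, "y": 0.14, "z": 0, "ax": 0, "ay": 0, "az": 0}, {"x": -0.08, "y": 0.14, "z": 0, "ax": 0, "ay": 0, "az": 0}, {"x": -0.08, "y": 0.14, "z": 0, "ax": 0, "ay": 0, "az": 0}, {"x": -0.08, "y": 0.14, "z": 0, "ax": 0, "ay": 0, "az": 0}]' --claw 1

```text
time: 1.7
tcp_pos: [0.3953, -0.0758, 0.2605]
eef_rot: [3.14, 0.005, 0.909]
ft_force: [1.0, 1.2, -0.2]
opening: 0.0854
```

```bash
python3 -c "
from h import *
plan([.434,-.172,.24],np.radians(52),2)"
```

```text
t 1.7 tcp [ 0.3953 -0.0758  0.2605] rpy [179.91   0.27  52.07] F [ 1.   1.2 -0.2] op 0.0854 j [-0.39  0.04 -0.24  1.29 -0.    0.27]
shift [-0.1733  0.2987  0.0696] norm m 0.1056889297362624 turn [0.0005 0.0015 0.0004] per row 2 [-0.0867  0.1494  0.0348]
```

Emit:
move_arm --increments '[{"x": 0, "y": 0, "z": 0, "ax": 0, "ay": 0, "az": 0}]'

```text
time: 1.8
tcp_pos: [0.3968, -0.0803, 0.2599]
eef_rot: [3.14, 0.005, 0.904]
ft_force: [-0.3, 1.2, 0.6]
opening: 0.0854
```

```bash
python3 -c "
from h import *
plan([.434,-.172,.24],np.radians(52),2)
for i in range(3): s=monitor.read_state();print(s['joints'].round(4),s['tcp_pos'],s['joint_velocities'].round(3))"
```

```text
t 1.8 tcp [ 0.3968 -0.0803  0.2599] rpy [179.9    0.31  51.78] F [-0.3  1.2  0.6] op 0.0854 j [-0.4   0.05 -0.24  1.28 -0.01  0.27]
shift [-0.163   0.2863  0.0677] norm m 0.1009014537575415 turn [ 0.0005  0.0017 -0.0012] per row 2 [-0.0815  0.1432  0.0338]
[-0.3976  0.048  -0.2382  1.2844 -0.0057  0.2695] [ 0.39680456 -0.08033815  0.25989241] [ 0.034 -0.036 -0.043  0.026  0.022  0.043]
[-0.3976  0.048  -0.2382  1.2844 -0.0057  0.2695] [ 0.39680456 -0.08033815  0.25989241] [ 0.034 -0.036 -0.043  0.026  0.022  0.043]
[-0.3976  0.048  -0.2382  1.2844 -0.0057  0.2695] [ 0.39680456 -0.08033815  0.25989241] [ 0.034 -0.036 -0.043  0.026  0.022  0.043]
```

Emit:
move_arm --increments '[{"x": -0.08, "y": 0.14, "z": 0.03, "ax": 0, "ay": 0.001, "az": 0}, {"x": -0.08, "y": 0.14, "z": 0.03, "ax": 0, "ay": 0, "az": 0}, {"x": 0, "y": 0, "z": 0, "ax": 0, "ay": 0, "az": 0}]'

```text
time: 2.1
tcp_pos: [0.4322, -0.1699, 0.2418]
eef_rot: [3.141, 0.002, 0.903]
ft_force: [-0.4, 0.3, 0.1]
opening: 0.0854
```

```bash
python3 -c "
from h import *
plan([.434,-.172,.139],np.radians(52),1)
c=cap('side','side1');cv2.imwrite('pics/z1.png',cv2.resize(c['frame'][190:340,230:380],None,fx=4,fy=4))
c=cap('top','top1');cv2.imwrite('pics/z1t.png',cv2.resize(c['frame'][170:290,310:460],None,fx=4,fy=4))"
```

```text
t 2.1 tcp [ 0.4322 -0.1699  0.2418] rpy [1.7995e+02 1.0000e-01 5.1720e+01] F [-0.4  0.3  0.1] op 0.0854 j [-0.55  0.16 -0.16  1.25 -0.    0.12]
shift [-0.0013  0.0087  0.3427] norm m 0.10285168415027542 turn [ 0.0003  0.0005 -0.0015] per row 1 [-0.0013  0.0087  0.3427]
```

View pics/z1.png

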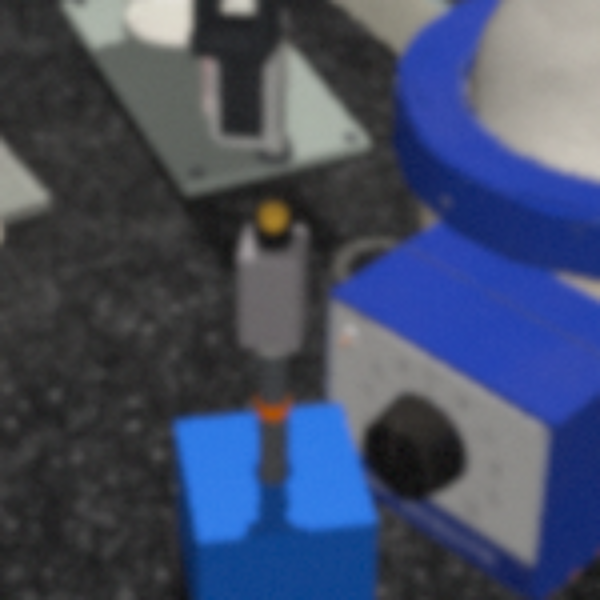

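View pics/z1t.png

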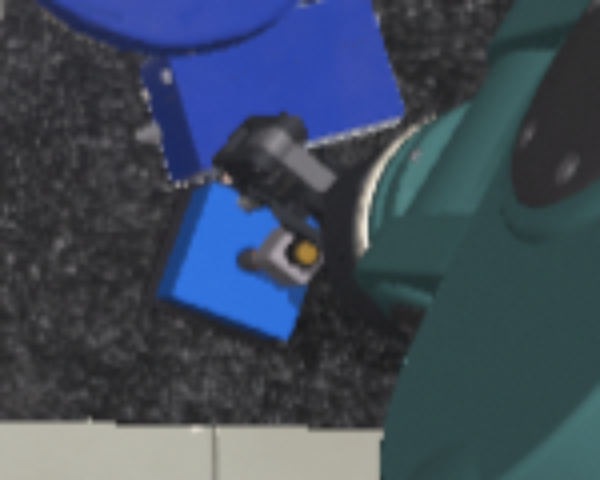

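```bash
python3 -c "
from h import *
c=pickle.load(open('side1.pkl','rb'))
a=np.array([.616,.788,0]);t=np.array([.4322,-.1699,.2418+.013])
for k in(-.0427,0,.0427): print((proj(c,t+k*a)[0]-[230,190])*4)
print((proj(c,[.4343,-.1715,.18])[0]-[230,190])*4,(proj(c,[.4343,-.1715,.194])[0]-[230,190])*4)"
```

```text
[246.08654377 137.76648447]
[265.37606253  70.24492983]
[282.83773067   9.1216331 ]
[272.63349554 242.83648786] [272.67731837 212.06663659]
```

Emit:
move_arm --increments '[{"x": -0.001, "y": 0.008, "z": 0.1, "ax": 0, "ay": 0, "az": -0.001}, {"x": 0, "y": 0, "z": 0.1, "ax": 0, "ay": 0, "az": 0}, {"x": 0, "y": 0, "z": 0.1, "ax": 0, "ay": 0, "az": 0}, {"x": 0, "y": 0, "z": 0.04, "ax": 0, "ay": 0, "az": 0}, {"x": 0, "y": 0, "z": 0, "ax": 0, "ay": 0, "az": 0}]'

```text
time: 2.7
tcp_pos: [0.4314, -0.1624, 0.1398]
eef_rot: [3.139, 0.0, 0.913]
ft_force: [-0.1, -1.0, 0.0]
opening: 0.0854
```

```bash
python3 -c "
from h import *
plan([.4343,-.1716,.139],np.radians(52),1)
c=cap('side','side2');cv2.imwrite('pics/z2.png',cv2.resize(c['frame'][190:340,230:380],None,fx=4,fy=4))"
```

```text
t 2.7 tcp [ 0.4314 -0.1624  0.1398] rpy [1.7985e+02 1.0000e-02 5.2300e+01] F [-0.1 -1.   0. ] op 0.0854 j [-0.54  0.2  -0.39  0.98 -0.    0.12]
shift [-0.0185  0.0265  0.0026] norm m 0.009711441621988995 turn [0.0009 0.     0.0017] per row 1 [-0.0185  0.0265  0.0026]
```

View pics/z2.png

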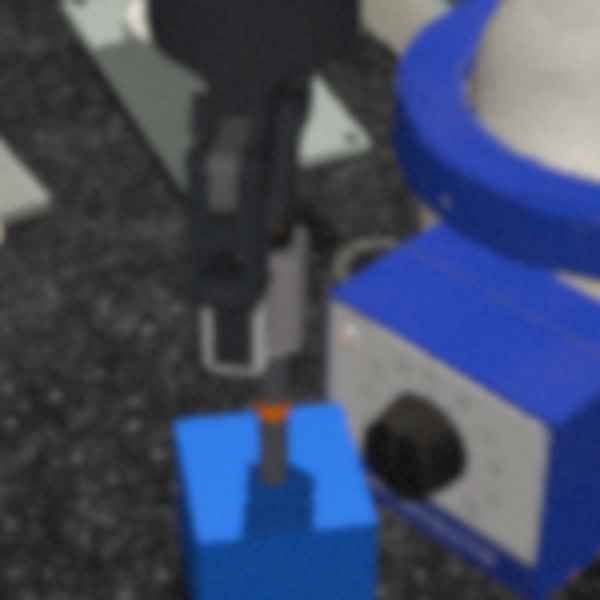

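Emit:
move_arm --increments '[{"x": -0.018, "y": 0.026, "z": 0.002, "ax": 0.001, "ay": 0, "az": 0.001}, {"x": 0, "y": 0, "z": 0, "ax": 0, "ay": 0, "az": 0}]'

```text
time: 2.95
tcp_pos: [0.4354, -0.1715, 0.1419]
eef_rot: [3.139, -0.0, 0.911]
ft_force: [0.5, 0.5, -0.1]
opening: 0.0852
```

```bash
python3 -c "
from h import *
plan([.4343,-.1716,.139],np.radians(52),1)"
```

```text
t 2.95 tcp [ 0.4354 -0.1715  0.1419] rpy [ 1.7985e+02 -2.0000e-02  5.2210e+01] F [ 0.5  0.5 -0.1] op 0.0852 j [-0.55  0.21 -0.37  0.99  0.    0.11]
shift [-0.0025 -0.0029  0.0098] norm m 0.00314731353958226 turn [ 0.0008 -0.0001  0.0012] per row 1 [-0.0025 -0.0029  0.0098]
```

Emit:
move_arm --increments '[{"x": -0.002, "y": -0.003, "z": 0.01, "ax": 0.001, "ay": 0, "az": 0}, {"x": 0, "y": 0, "z": 0, "ax": 0, "ay": 0, "az": 0}]'

```text
time: 3.15
tcp_pos: [0.4349, -0.1719, 0.1399]
eef_rot: [3.14, -0.001, 0.911]
ft_force: [-0.1, -0.2, -0.0]
opening: 0.0851
```

```bash
python3 -c "
from h import *
plan([.4343,-.1716,.139],np.radians(52),1)
c=cap('side','side3');cv2.imwrite('pics/z3.png',cv2.resize(c['frame'][190:340,230:380],None,fx=4,fy=4))"
```

```text
t 3.15 tcp [ 0.4349 -0.1719  0.1399] rpy [ 1.7994e+02 -4.0000e-02  5.2190e+01] F [-0.1 -0.2 -0. ] op 0.0851 j [-0.55  0.22 -0.37  0.98  0.    0.11]
shift [-0.0004 -0.0023  0.0029] norm m 0.0011193796362682835 turn [ 0.0004 -0.0002  0.0011] per row 1 [-0.0004 -0.0023  0.0029]
```

View pics/z3.png

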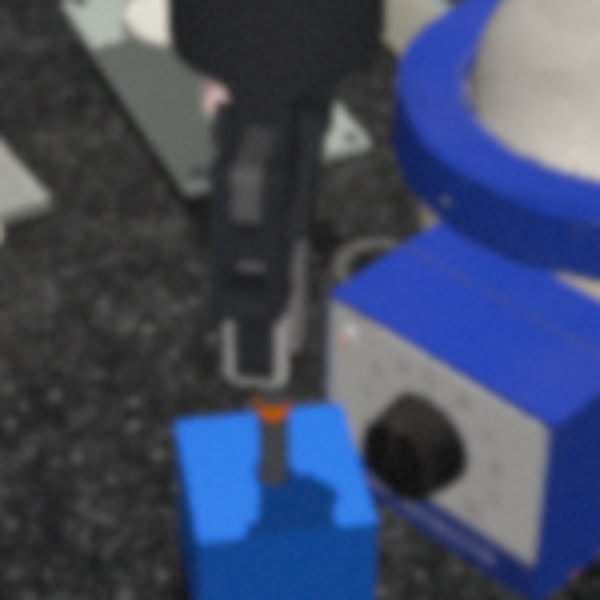

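Emit:
move_arm --increments '[{"x": 0, "y": 0, "z": 0, "ax": 0, "ay": 0, "az": 0}, {"x": 0, "y": 0, "z": 0, "ax": 0, "ay": 0, "az": 0}, {"x": 0, "y": 0, "z": 0, "ax": 0, "ay": 0, "az": 0}, {"x": 0, "y": 0, "z": 0, "ax": 0, "ay": 0, "az": 0}, {"x": 0, "y": 0, "z": 0, "ax": 0, "ay": 0, "az": 0}, {"x": 0, "y": 0, "z": 0, "ax": 0, "ay": 0, "az": 0}, {"x": 0, "y": 0, "z": 0, "ax": 0, "ay": 0, "az": 0}, {"x": 0, "y": 0, "z": 0, "ax": 0, "ay": 0, "az": 0}]' --claw 0

```text
time: 4.0
tcp_pos: [0.4351, -0.172, 0.1405]
eef_rot: [3.14, -0.001, 0.911]
ft_force: [-0.5, 0.2, 1.4]
opening: 0.0236
```

```bash
python3 -c "
from h import *
plan([.4343,-.1716,.139],np.radians(52),1)
c=cap('side','side4');cv2.imwrite('pics/z4.png',cv2.resize(c['frame'][190:340,230:380],None,fx=4,fy=4))"
```

```text
t 4.0 tcp [ 0.4351 -0.172   0.1405] rpy [ 1.7988e+02 -4.0000e-02  5.2190e+01] F [-0.5  0.2  1.4] op 0.0236 j [-0.55  0.21 -0.37  0.98  0.    0.11]
shift [-0.0006 -0.0029  0.0049] norm m 0.0017202849036597908 turn [ 0.0007 -0.0002  0.001 ] per row 1 [-0.0006 -0.0029  0.0049]
```

View pics/z4.png

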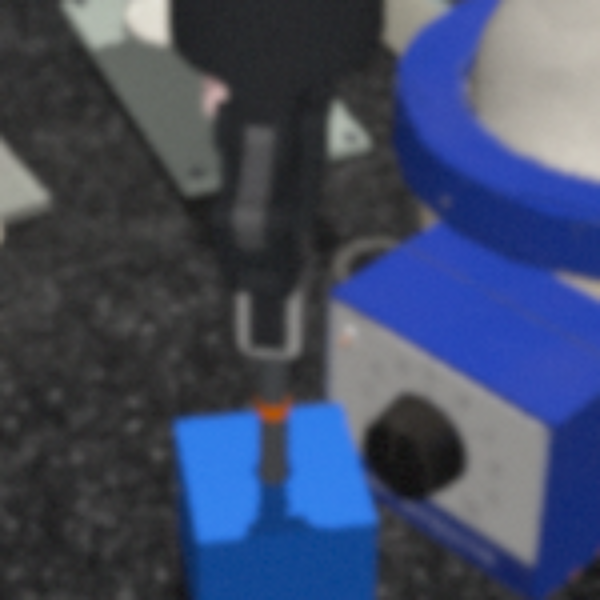

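The opening reads 23.6 mm, which matches the 24 mm head, so the grip is good. I'll lift slowly and watch for drift and force.

Emit:
move_arm --increments '[{"x": 0, "y": 0, "z": -0.02, "ax": 0, "ay": 0, "az": 0}, {"x": 0, "y": 0, "z": -0.02, "ax": 0, "ay": 0, "az": 0}, {"x": 0, "y": 0, "z": -0.02, "ax": 0, "ay": 0, "az": 0}]'

```text
time: 4.35
tcp_pos: [0.4346, -0.1717, 0.1592]
eef_rot: [3.141, -0.001, 0.911]
ft_force: [0.5, -0.3, -1.4]
opening: 0.0232
```

```bash
python3 -c "
from h import *
plan([.4351,-.172,.215],np.radians(52.2),1)"
```

```text
t 4.35 tcp [ 0.4346 -0.1717  0.1592] rpy [ 1.7997e+02 -3.0000e-02  5.2180e+01] F [ 0.5 -0.3 -1.4] op 0.0232 j [-0.55  0.2  -0.34  1.03  0.    0.11]
shift [ 0.0004  0.0019 -0.1862] norm m 0.05584864821265342 turn [ 0.0002 -0.0002 -0.0001] per row 1 [ 0.0004  0.0019 -0.1862]
```

Emit:
move_arm --increments '[{"x": 0, "y": 0.001, "z": -0.02, "ax": 0, "ay": 0, "az": 0}, {"x": 0, "y": 0, "z": -0.02, "ax": 0, "ay": 0, "az": 0}, {"x": 0, "y": 0, "z": -0.02, "ax": 0, "ay": 0, "az": 0}, {"x": 0, "y": 0, "z": -0.02, "ax": 0, "ay": 0, "az": 0}, {"x": 0, "y": 0, "z": -0.02, "ax": 0, "ay": 0, "az": 0}]'

```text
time: 4.85
tcp_pos: [0.435, -0.172, 0.1925]
eef_rot: [3.14, -0.001, 0.911]
ft_force: [0.1, 0.3, -2.1]
opening: 0.0235
```

```bash
python3 -c "
from h import *
plan([.4351,-.172,.215],np.radians(52.2),1)"
```

```text
t 4.85 tcp [ 0.435  -0.172   0.1925] rpy [ 1.7991e+02 -4.0000e-02  5.2180e+01] F [ 0.1  0.3 -2.1] op 0.0235 j [-0.55  0.18 -0.27  1.12  0.    0.11]
shift [ 0.0003  0.0002 -0.075 ] norm m 0.022504063940344102 turn [ 0.0005 -0.0002 -0.0001] per row 1 [ 0.0003  0.0002 -0.075 ]
```

Emit:
move_arm --increments '[{"x": 0, "y": 0, "z": -0.03, "ax": 0.0005, "ay": 0, "az": 0}, {"x": 0, "y": 0, "z": -0.04, "ax": 0, "ay": 0, "az": 0}, {"x": 0, "y": 0, "z": -0.06, "ax": 0, "ay": 0, "az": 0}, {"x": 0, "y": 0, "z": -0.07, "ax": 0, "ay": 0, "az": 0}, {"x": 0, "y": 0, "z": -0.08, "ax": 0, "ay": 0, "az": 0}, {"x": 0, "y": 0, "z": -0.06, "ax": 0, "ay": 0, "az": 0}, {"x": 0, "y": 0, "z": -0.03, "ax": 0, "ay": 0, "az": 0}, {"x": 0, "y": 0, "z": 0, "ax": 0, "ay": 0, "az": 0}]'

```text
time: 5.65
tcp_pos: [0.4345, -0.1718, 0.3116]
eef_rot: [3.141, -0.001, 0.911]
ft_force: [-0.2, 0.1, -1.6]
opening: 0.0234
```

```bash
python3 -c "
from h import *
plan([.6033,.2436,.305],np.radians(52.2),16)
c=cap('side','side5');cv2.imwrite('pics/z5.png',cv2.resize(c['frame'][150:350,220:400],None,fx=3,fy=3))
c=cap('top','top5');cv2.imwrite('pics/z5t.png',c['frame'])"
```

```text
t 5.65 tcp [ 0.4345 -0.1718  0.3116] rpy [ 1.7999e+02 -4.0000e-02  5.2180e+01] F [-0.2  0.1 -1.6] op 0.0234 j [-0.55  0.15  0.02  1.44  0.    0.11]
shift [ 1.4389 -0.4045  0.0231] norm m 0.44844435564298224 turn [ 0.0001 -0.0002 -0.0001] per row 16 [ 0.0899 -0.0253  0.0014]
```

View pics/z5.png

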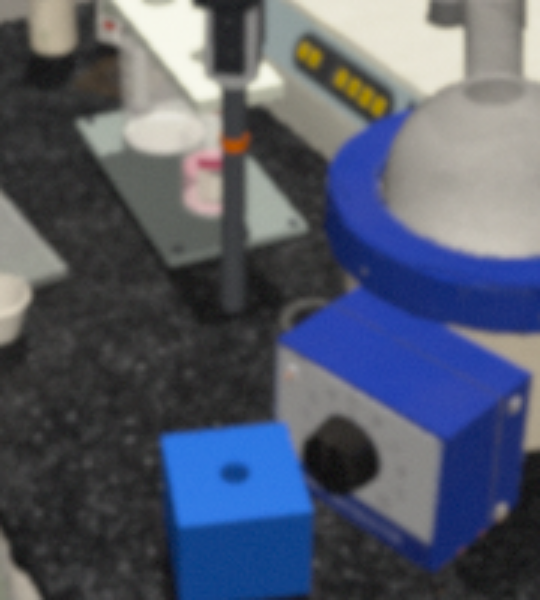

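View pics/z5t.png

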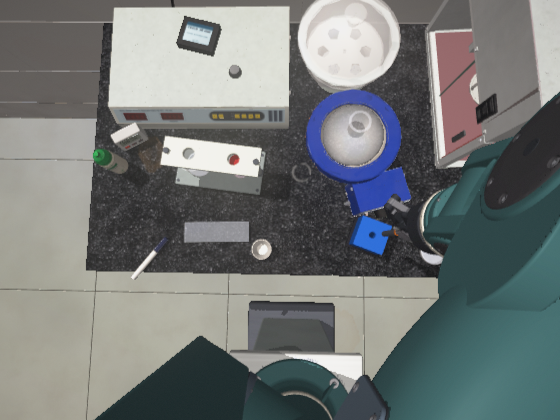

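Emit:
move_arm --increments '[{"x": 0.04, "y": -0.023, "z": 0, "ax": 0, "ay": 0, "az": 0}, {"x": 0.08, "y": -0.046, "z": 0, "ax": 0, "ay": 0, "az": 0}, {"x": 0.08, "y": -0.046, "z": 0, "ax": 0, "ay": 0, "az": 0}, {"x": 0.08, "y": -0.046, "z": 0, "ax": 0, "ay": 0, "az": 0}, {"x": 0.08, "y": -0.046, "z": 0, "ax": 0, "ay": 0, "az": 0}, {"x": 0.08, "y": -0.046, "z": 0, "ax": 0, "ay": 0, "az": 0}, {"x": 0.08, "y": -0.046, "z": 0, "ax": 0, "ay": 0, "az": 0}, {"x": 0.08, "y": -0.046, "z": 0, "ax": 0, "ay": 0, "az": 0}, {"x": 0.08, "y": -0.046, "z": 0, "ax": 0, "ay": 0, "az": 0}, {"x": 0.08, "y": -0.046, "z": 0, "ax": 0, "ay": 0, "az": 0}]'

```text
time: 6.75
tcp_pos: [0.4665, 0.1038, 0.3029]
eef_rot: [-3.127, 0.004, 0.906]
ft_force: [0.6, 0.4, 0.1]
opening: 0.0232
```

```bash
python3 -c "
from h import *
plan([.6033,.2436,.312],np.radians(52.2),9)"
```

```text
t 6.75 tcp [0.4665 0.1038 0.3029] rpy [-179.17    0.24   51.93] F [0.6 0.4 0.1] op 0.0232 j [0.04 0.18 0.03 1.44 0.01 0.71]
shift [ 0.6478  0.071  -0.034 ] norm m 0.1957811844190054 turn [-0.0046  0.0013 -0.0015] per row 9 [ 0.072   0.0079 -0.0038]
```

Emit:
move_arm --increments '[{"x": 0.04, "y": 0.004, "z": -0.01, "ax": -0.004, "ay": 0.001, "az": -0.001}, {"x": 0.07, "y": 0.008, "z": -0.01, "ax": 0, "ay": 0, "az": 0}, {"x": 0.07, "y": 0.008, "z": -0.01, "ax": 0, "ay": 0, "az": 0}, {"x": 0.07, "y": 0.008, "z": -0.005, "ax": 0, "ay": 0, "az": 0}, {"x": 0.07, "y": 0.008, "z": 0, "ax": 0, "ay": 0, "az": 0}, {"x": 0.07, "y": 0.008, "z": 0, "ax": 0, "ay": 0, "az": 0}, {"x": 0.07, "y": 0.008, "z": 0, "ax": 0, "ay": 0, "az": 0}, {"x": 0.07, "y": 0.008, "z": 0, "ax": 0, "ay": 0, "az": 0}]'

```text
time: 7.55
tcp_pos: [0.5785, 0.2271, 0.3098]
eef_rot: [-3.139, 0.005, 0.914]
ft_force: [0.4, -0.3, -0.9]
opening: 0.0236
```

```bash
python3 -c "
from h import *
plan([.6033,.2436,.305],np.radians(52.2),1)"
```

```text
t 7.55 tcp [0.5785 0.2271 0.3098] rpy [-179.83    0.29   52.37] F [ 0.4 -0.3 -0.9] op 0.0236 j [ 0.24  0.44  0.44  1.57 -0.    0.9 ]
shift [0.094  0.032  0.0153] norm m 0.030136346681462995 turn [-0.0009  0.0016  0.001 ] per row 1 [0.094  0.032  0.0153]
```

Emit:
move_arm --increments '[{"x": 0.045, "y": 0.016, "z": 0, "ax": -0.001, "ay": 0.001, "az": 0.001}, {"x": 0.03, "y": 0.01, "z": 0, "ax": 0, "ay": 0.001, "az": 0}, {"x": 0.01, "y": 0.005, "z": 0, "ax": 0, "ay": 0, "az": 0}, {"x": 0, "y": 0, "z": 0, "ax": 0, "ay": 0, "az": 0}, {"x": 0, "y": 0, "z": 0, "ax": 0, "ay": 0, "az": 0}]'

```text
time: 8.05
tcp_pos: [0.6028, 0.244, 0.3058]
eef_rot: [-3.14, 0.003, 0.912]
ft_force: [-0.2, 0.0, -0.7]
opening: 0.0233
```

```bash
python3 -c "
from h import *
plan([.6033,.2436,.305],np.radians(52.2),1)
c=cap('side','side6');cv2.imwrite('pics/z6.png',cv2.resize(c['frame'][70:220,210:330],None,fx=4,fy=4))
c=cap('top','top6');cv2.imwrite('pics/z6t.png',cv2.resize(c['frame'][90:210,130:280],None,fx=4,fy=4))"
```

```text
t 8.05 tcp [0.6028 0.244  0.3058] rpy [-1.799e+02  1.500e-01  5.228e+01] F [-0.2  0.  -0.7] op 0.0233 j [ 0.26  0.5   0.53  1.6  -0.    0.92]
shift [-0.0001  0.0022  0.0028] norm m 0.0010738844762660006 turn [-0.0005  0.0009  0.0004] per row 1 [-0.0001  0.0022  0.0028]
```

View pics/z6.png

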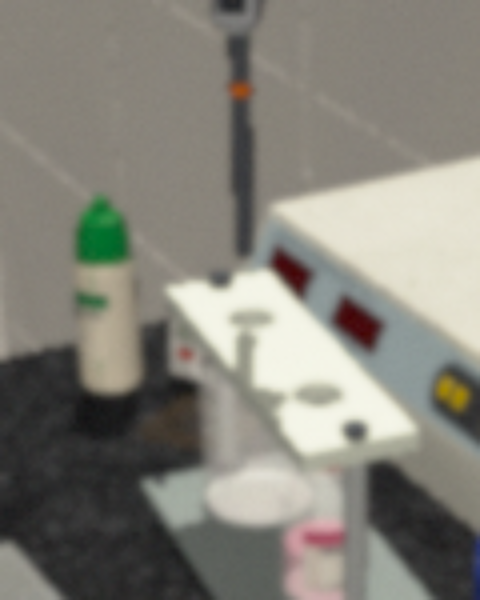

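View pics/z6t.png

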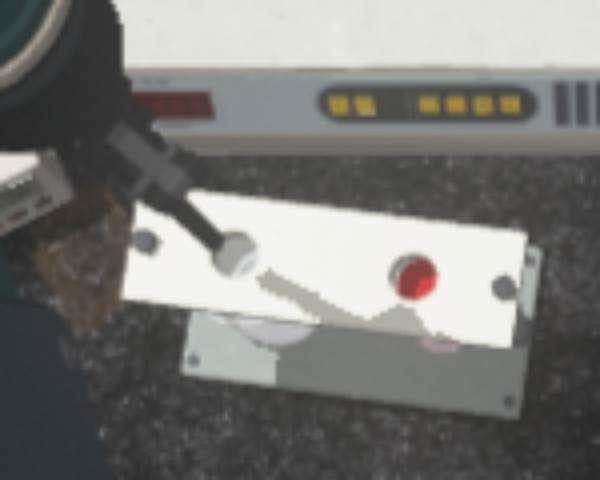

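```bash
python3 - <<'E'
from h import *
cs=pickle.load(open('side6.pkl','rb'));ct=pickle.load(open('top6.pkl','rb'))
g=cs['frame'].max(2).astype(int)
pts=[]
for v in range(80,136):
    r=g[v,258:284]; k=np.nonzero(r<95)[0]
    if len(k): 
        # subpixel weighted by darkness
        w=np.clip(125-r,0,60).astype(float); w[:max(0,k.min()-2)]=0; w[k.max()+3:]=0
        pts.append((258+(w*np.arange(26)).sum()/w.sum(),v,k.max()-k.min()+1))
for p in pts[::3]:print(np.round(p,2))
print('wall',g[100,255:290])
gt=ct['frame'].max(2).astype(int);np.set_printoptions(linewidth=250)
print(gt[136:162,170:200])
E
```

```text
[269.07  80.     5.  ]
[268.98  83.     5.  ]
[269.61  86.     4.  ]
[269.57  89.     4.  ]
[269.6  97.    4. ]
[269.69 100.     4.  ]
[270.15 103.     5.  ]
[270.21 106.     5.  ]
[270.1 109.    5. ]
[270.16 112.     5.  ]
[270.17 115.     5.  ]
[270.35 118.     5.  ]
[270.7 121.    4. ]
[270.65 124.     4.  ]
[270.6 127.    4. ]
[270.43 130.     4.  ]
[275.85 133.    12.  ]
wall [135 138 138 138 136 136 135 136 135 134 132 130 109  80  64  63  72  98
 122 133 136 136 137 135 134 134 136 134 135 138 139 137 137 136 136]
[[ 88  93 101  96  87  85  81  76  71  66  66  71  70  73  67  65  67  70  73  74  74  74  71  69  79  86  71  76  78  82]
 [ 71  91  95  87  84  81  85 123 148 149 146 112  86  88  70  66  68  71  73  76  76  77  72  71  82 101  75  83  80  75]
 [ 68  71  78  81  82  80 119 219 233 234 232 214 194 195 184 179 149 151 149 119  96  92  74  78  81  90  78  80  78  82]
 [ 68  66  65  70  76  79 138 238 244 244 244 244 244 244 244 244 234 234 232 215 198 195 185 183 154 155 147 118  97 101]
 [ 65  63  64  62  64  68  83 167 238 244 244 244 244 244 244 244 244 244 244 244
[... 1925 characters left out ...]
244 244 244 235 185 145 160 162 161 167 198 220 199 200 214 241 244 244 238 244 244]
 [245 245 244 245 244 244 244 245 244 244 244 245 244 235 183 160 160 163 182 218 199 199 211 235 244 244 233 190 238 244]
 [244 244 245 244 244 244 244 244 244 244 244 244 244 244 231 194 176 173 212 221 206 221 235 243 237 233 176 176 189 237]
 [244 245 245 245 244 244 244 244 244 245 245 245 245 244 244 238 225 217 232 228 234 243 244 242 176 176 176 176 176 176]
 [245 245 245 244 244 244 244 245 244 245 244 244 244 244 244 244 244 243 243 243 244 244 244 243 215 176 176 177 177 177]
 [245 245 245 244 244 244 244 244 245 244 244 244 244 244 244 244 244 244 244 244 244 244 244 244 242 175 177 176 176 175]]
```

```bash
cat >> h.py <<'E'
def plane(c,p,q):
    R,t=RT(c);o=-R.T@t
    d=[R.T@np.array([(a[0]-c['cx'])/c['fx'],(a[1]-c['cy'])/c['fy'],1.]) for a in(p,q)]
    n=np.cross(*d);n/=np.linalg.norm(n);return n,n@o
def axis(cs,ps,ct,pt,zs):
    n1,d1=plane(cs,*ps);n2,d2=plane(ct,*pt)
    for z in zs:
        xy=np.linalg.solve(np.array([n1[:2],n2[:2]]),[d1-n1[2]*z,d2-n2[2]*z]);print('axis z',z,xy.round(4))
def sideline(cs,v0,v1,u0,u1,th=95,skip=()):
    g=cs['frame'].max(2).astype(float);P=[]
    for v in range(v0,v1):
        r=g[v,u0:u1];k=np.nonzero(r<th)[0]
        if len(k)==0 or v in skip: continue
        bg=(r[:2].mean()+r[-2:].mean())/2; h=(bg+r.min())/2
        i=r.argmin(); a=i
        while a>0 and r[a]<h:a-=1
        b=i
        while b<len(r)-1 and r[b]<h:b+=1
        L=a+(r[a]-h)/(r[a]-r[a+1]); Rr=b-(r[b]-h)/(r[b]-r[b-1]); P.append((v,u0+(L+Rr)/2,Rr-L))
    P=np.array(P);f=np.polyfit(P[:,0],P[:,1],1);res=P[:,1]-np.polyval(f,P[:,0]);print('side rod width',P[:,2].mean(),'res',res.std(),len(P));return f
E
python3 - <<'E'
from h import *
cs=pickle.load(open('side6.pkl','rb'));ct=pickle.load(open('top6.pkl','rb'))
f=sideline(cs,80,130,260,281,skip=range(90,96));ps=[(np.polyval(f,v),v) for v in(82,130)]
print(ps,proj(cs,[[.6028,.244,.305],[.6028,.244,.172]]))
gt=ct['frame'].max(2).astype(float);C=[]
for v in range(144,150):
    r=gt[v,170:192];i=np.nonzero(r<72)[0];m=int(i.mean());h=(244+68)/2;a=b=m
    while r[a]<h:a-=1
    while b<21 and r[b]<h:b+=1
    C.append((v,170+a+(r[a]-h)/(r[a]-r[a+1]),170+b-(r[b]-h)/(r[b]-r[b-1])))
C=np.array(C);print(C.round(2));C=C[:4];u=C[:,1:].mean(1);ft=np.polyfit(C[:,0],u,1);pt=[(np.polyval(ft,v),v) for v in(143,150)];print(ft,pt)
axis(cs,ps,ct,pt,(.172,.22,.267))
print('width ok?',proj(ct,[[.6028,.244,.172],[.6028,.244,.267]]),'tip,ring exp')
k=cv2.inRange(cv2.cvtColor(cs['frame'],cv2.COLOR_BGR2HSV)[85:100,262:280],(0,120,90),(18,255,255));ys,xs=np.nonzero(k);print('ring side',xs.mean()+262,ys.mean()+85,'exp',proj(cs,[.6028,.244,.267]))
E
```

```text
side rod width 5.343623345021464 res 0.15765866428435024 44
[(np.float64(269.2573837960802), 82), (np.float64(270.8041344335992), 130)] [[270.05296926  73.88566225]
 [271.78071754 133.20245663]]
[[144.   172.8  180.87]
 [145.   173.84 181.88]
 [146.   174.84 182.87]
 [147.   176.3  183.89]
 [148.   177.3  190.27]
 [149.   178.42 183.  ]]
[ 1.077786   21.59157728] [(np.float64(175.71497510185873), 143), (np.float64(183.25947709331274), 150)]
axis z 0.172 [0.6    0.2426]
axis z 0.22 [0.6   0.243]
axis z 0.267 [0.6001 0.2433]
width ok? [[183.0673999  149.03098141]
 [169.79616958 136.36115867]] tip,ring exp
ring side 269.6875 92.125 exp [[270.57022319  91.64394628]]
```

Emit:
move_arm --increments '[{"x": 0.009, "y": 0.006, "z": 0.01, "ax": 0, "ay": 0.001, "az": 0}, {"x": 0, "y": 0, "z": 0.02, "ax": 0, "ay": 0, "az": 0}, {"x": 0, "y": 0, "z": 0.02, "ax": 0, "ay": 0, "az": 0}, {"x": 0, "y": 0, "z": 0.02, "ax": 0, "ay": 0, "az": 0}, {"x": 0, "y": 0, "z": 0, "ax": 0, "ay": 0, "az": 0}]'

```text
time: 8.65
tcp_pos: [0.6054, 0.2444, 0.2836]
eef_rot: [-3.14, -0.001, 0.912]
ft_force: [0.4, 0.9, -0.6]
opening: 0.0235
```

```bash
python3 - <<'E'
from h import *
plan([.6058,.245,.280],np.radians(52.2),1)
c=cap('side','side7');cv2.imwrite('pics/z7.png',cv2.resize(c['frame'][90:170,230:310],None,fx=7,fy=7,interpolation=cv2.INTER_CUBIC))
c=cap('top','top7');cv2.imwrite('pics/z7t.png',cv2.resize(c['frame'][120:190,150:250],None,fx=7,fy=7,interpolation=cv2.INTER_CUBIC))
E
```

```text
t 8.65 tcp [0.6054 0.2444 0.2836] rpy [-1.7993e+02 -7.0000e-02  5.2230e+01] F [ 0.4  0.9 -0.6] op 0.0235 j [0.26 0.5  0.46 1.53 0.   0.92]
shift [ 0.0024 -0.0002  0.0121] norm m 0.003696000742263342 turn [-0.0004 -0.0004  0.0002] per row 1 [ 0.0024 -0.0002  0.0121]
```

View pics/z7.png

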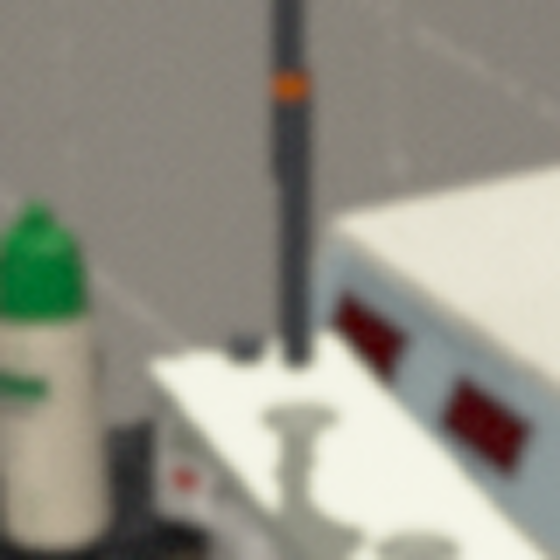

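View pics/z7t.png

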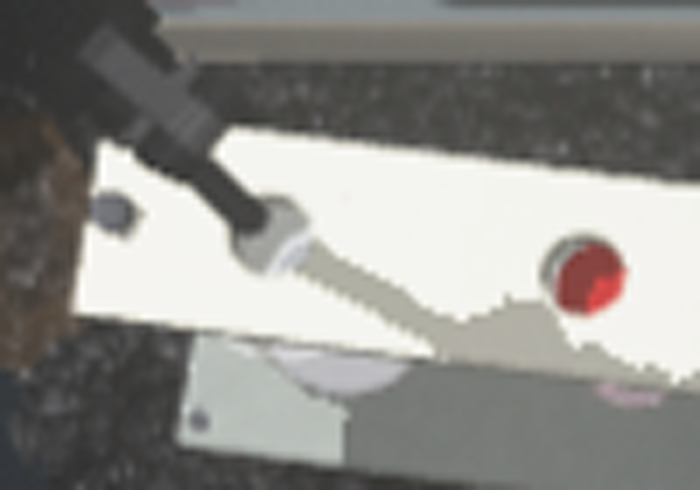

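```bash
cat >> h.py <<'E'
def topline(ct,v0,v1,u0,u1,lvl=72):
    gt=ct['frame'].max(2).astype(float);C=[]
    for v in range(v0,v1):
        r=gt[v,u0:u1];i=np.nonzero(r<lvl)[0]
        if len(i)==0: continue
        m=int(i.mean());h=(244+68)/2;a=b=m
        while a>0 and r[a]<h:a-=1
        while b<len(r)-1 and r[b]<h:b+=1
        C.append((v,u0+a+(r[a]-h)/(r[a]-r[a+1]),u0+b-(r[b]-h)/(r[b]-r[b-1])))
    C=np.array(C);print(np.c_[C,C[:,2]-C[:,1]].round(2));return C
E
python3 - <<'E'
from h import *
cs=pickle.load(open('side7.pkl','rb'));ct=pickle.load(open('top7.pkl','rb'))
f=sideline(cs,92,135,261,282,skip=range(98,107));ps=[(np.polyval(f,v),v) for v in(92,138)];print(ps)
C=topline(ct,140,152,172,194);
np.save('C7.npy',C)
k=C[(C[:,2]-C[:,1]>7)&(C[:,2]-C[:,1]<9)];print(len(k))
ft=np.polyfit(k[:,0],k[:,1:].mean(1),1);pt=[(np.polyval(ft,v),v) for v in(143,150)];print(pt)
axis(cs,ps,ct,pt,(.132,.150,.245))
print('hole top',ray(ct,188.1,153.1,.132),'side',ray(cs,272.2,149.2,.132))
print('side u at hole',np.polyval(f,149.2))
E
```

```text
side rod width 5.030820278592325 res 0.17101021827954352 34
[(np.float64(270.6932669865381), 92), (np.float64(271.8369452985559), 138)]
[[140.   264.   180.42 -83.58]
 [141.   218.   179.83 -38.17]
 [142.   201.67 179.86 -21.81]
 [143.     -inf 180.87    inf]
 [144.   171.82 181.87  10.05]
 [145.   173.6  182.88   9.28]
 [146.   176.31 183.87   7.56]
 [147.   177.54 184.93   7.4 ]
 [148.   178.54 190.24  11.7 ]
 [149.   179.54 191.19  11.65]
 [150.   180.54 188.78   8.24]
 [151.   181.57 188.78   7.2 ]]
4
[(np.float64(177.0115160614835), 143), (np.float64(184.3661293129986), 150)]
axis z 0.132 [0.6013 0.2417]
axis z 0.15 [0.6015 0.242 ]
axis z 0.245 [0.6026 0.2433]
hole top [0.60378199 0.24334446 0.132     ] side [0.60360902 0.24586757 0.132     ]
side u at hole 272.1154061049603h.py:58: RuntimeWarning: divide by zero encountered in scalar divide
  C.append((v,u0+a+(r[a]-h)/(r[a]-r[a+1]),u0+b-(r[b]-h)/(r[b]-r[b-1])))
```

```bash
python3 - <<'E'
from h import *
ct=pickle.load(open('top7.pkl','rb'));cs=pickle.load(open('side7.pkl','rb'))
q=proj(ct,[[.6036,.2437,z] for z in(.132,.15,.2,.245)]);print(q,q[:,0]-q[:,1])
q=proj(cs,[[.6036,.2437,z] for z in(.132,.15,.2,.245)]);print(q)
# hole rim in side7 & top7: threshold between white and shade
g=ct['frame'].max(2);np.set_printoptions(linewidth=250)
print(g[144:162,180:197])
# rim: bright->dark crossing, fit ellipse on left/bottom/right rim points excluding rod
E
```

```text
[[187.9355936  153.1789093 ]
 [185.87184428 151.19806969]
 [179.65039026 145.22655833]
 [173.34416861 139.17368483]] [34.7566843  34.67377459 34.42383192 34.17048378]
[[272.63270446 149.5601841 ]
 [272.42341433 142.26453288]
 [271.82279971 121.32768843]
 [271.25667643 101.59317885]]
[[ 67  84 167 239 244 244 244 244 244 244 244 244 244 244 244 244 244]
 [ 68  67  85 166 238 244 244 244 244 244 245 244 244 244 244 244 244]
 [ 69  69  68  84 167 238 243 242 242 243 244 244 244 244 244 244 244]
 [ 68  69  69  68  85 161 223 217 215 219 229 235 243 244 244 244 244]
 [ 70  70  69  71  69  74 104 138 132 139 146 187 231 243 244 244 244]
 [111  69  69  70  69  70  71  92 135 149 148 148 190 234 243 244 244]
 [209 111  70  70  71  70  70  76 120 166 166 166 169 201 236 244 244]
 [243 210 116  69  70  69  70  79 128 164 166 165 165 173 220 244 244]
 [245 243 181  79  71  70  72  97 150 165 165 165 168 186 228 244 244]
 [245 243 204 103 107 101 117 137 164 164 166 180 196 215 227 238 244]
 [244 243 212 120 147 148 164 164 163 166 182 215 223 220 196 201 239]
 [245 244 224 137 146 161 163 162 163 176 215 220 200 195 168 177 190]
 [244 244 235 184 145 161 163 160 167 198 220 199 198 187 174 177 176]
 [245 244 244 235 183 160 160 162 181 218 198 198 187 172 176 177 176]
 [245 245 245 244 232 195 175 173 212 222 206 216 173 172 176 176 176]
 [244 245 245 244 244 239 226 218 232 228 234 241 218 215 177 177 176]
 [245 244 245 244 244 244 244 243 243 244 244 244 244 243 218 214 176]
 [244 244 244 244 244 244 244 244 244 244 244 244 244 244 244 243 218]]
```

```bash
python3 - <<'E'
from h import *
def ring(c,roi):
    u0,u1,v0,v1=roi;h=cv2.cvtColor(c['frame'],cv2.COLOR_BGR2HSV)[v0:v1,u0:u1].astype(int);b=c['frame'][v0:v1,u0:u1].astype(float)
    w=np.clip(b[...,2]-b[...,0]-60,0,None);w[(h[...,0]>16)]=0
    V,U=np.mgrid[v0:v1,u0:u1];return (w*U).sum()/w.sum(),(w*V).sum()/w.sum()
c4=pickle.load(open('side4.pkl','rb'));r4=ring(c4,(288,308,284,302))
for xy in((.4343,-.1715),(.4326,-.1735)):
    print('side4 ring',r4,'exp axis .101',proj(c4,[*xy,.101]))
c7=pickle.load(open('side7.pkl','rb'));r7=ring(c7,(264,280,96,110))
print('side7 ring',r7,'exp axis tcp',proj(c7,[.6036,.2437,.2446]))
for c,r,x in((c4,r4,(.434,-.172)),(c7,r7,(.6036,.2437))):
    # front-surface point 6mm toward the camera
    R,t=RT(c);o=-R.T@t;d=np.array([o[0]-x[0],o[1]-x[1]]);d/=np.linalg.norm(d)
    for z0 in(.101,.2446): print(z0,'front',proj(c,[x[0]+.0055*d[0],x[1]+.0055*d[1],z0]))
g=c7['frame'].max(2)
print('tip col',g[134:152,270:274].mean(1).round())
g=c4['frame']
E
```

```text
side4 ring (np.float64(297.7261200338123), np.float64(292.7049873203719)) exp axis .101 [[298.10048919 291.35240467]]
side4 ring (np.float64(297.7261200338123), np.float64(292.7049873203719)) exp axis .101 [[297.78423167 292.45911396]]
side7 ring (np.float64(270.9761904761905), np.float64(101.97448979591837)) exp axis tcp [[271.26182037 101.77249158]]
0.101 front [[298.08805155 293.97737192]]
0.2446 front [[298.19786038 216.20509208]]
0.101 front [[273.01621522 162.92899805]]
0.2446 front [[271.28799833 102.68502977]]
tip col [ 73.  73.  74.  75.  82.  91.  97. 123. 172. 222. 239. 241. 234. 214.
 184. 171. 168. 166.]
```

Emit:
move_arm --increments '[{"x": -0.005, "y": 0, "z": 0, "ax": 0, "ay": 0, "az": 0}, {"x": 0, "y": 0, "z": 0.01, "ax": 0, "ay": 0, "az": 0}, {"x": 0, "y": 0, "z": 0.01, "ax": 0, "ay": 0, "az": 0}, {"x": 0, "y": 0, "z": 0, "ax": 0, "ay": 0, "az": 0}]'

```text
time: 9.15
tcp_pos: [0.6049, 0.2433, 0.2786]
eef_rot: [3.142, -0.003, 0.912]
ft_force: [0.3, -0.7, -0.7]
opening: 0.0233
```

```bash
python3 - <<'E'
from h import *
plan([.6046,.243,.171],np.radians(52.2),1)
c=cap('side','side8');a=cv2.resize(c['frame'][100:170,240:310],None,fx=5,fy=5,interpolation=cv2.INTER_CUBIC)
c=cap('top','top8');b=cv2.resize(c['frame'][135:170,165:205],(400,350),interpolation=cv2.INTER_CUBIC)
cv2.imwrite('pics/z8.png',np.hstack([a,b]))
E
```

```text
t 9.15 tcp [0.6049 0.2433 0.2786] rpy [ 1.800e+02 -1.700e-01  5.223e+01] F [ 0.3 -0.7 -0.7] op 0.0233 j [0.26 0.49 0.44 1.51 0.   0.92]
shift [-2.300e-03 -1.000e-04  3.587e-01] norm m 0.10761092374346841 turn [ 0.     -0.0009  0.0002] per row 1 [-2.300e-03 -1.000e-04  3.587e-01]
```

View pics/z8.png

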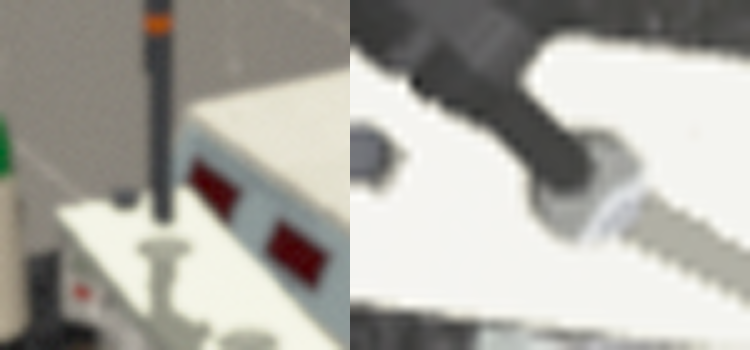

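```bash
python3 - <<'E'
from h import *
ct=pickle.load(open('top8.pkl','rb'));np.set_printoptions(linewidth=250)
g=ct['frame'].max(2);print(g[144:162,180:196])
print(proj(ct,[[.6036,.2437,z] for z in(.132,.1446,.1466)]))
cs=pickle.load(open('side8.pkl','rb'));f=sideline(cs,108,136,261,282);print(f,np.polyval(f,149.2))
g=cs['frame'].max(2);print(g[145:154,263:282])
E
```

```text
[[ 67  68  99 207 241 244 244 244 245 244 244 244 244 244 244 244]
 [ 67  69  68  99 206 241 244 244 244 244 244 244 244 244 244 244]
 [ 68  69  69  68 100 206 241 242 242 242 244 244 244 244 244 244]
 [ 69  68  69  69  69 100 199 215 215 219 229 236 243 244 244 244]
 [ 68  69  69  68  68  69  79 124 125 140 147 187 231 243 244 244]
 [142  69  69  68  69  69  69  75 109 150 149 148 190 234 243 244]
 [229 143  69  69  69  70  69  69  87 155 166 165 169 201 236 244]
 [244 229 132  72  69  69  70  69  77 121 166 165 164 173 220 244]
 [244 243 202  88  71  69  70  70  80 129 165 165 167 186 229 244]
 [245 243 204 109 105  76  71  79  98 149 165 180 196 215 227 238]
 [244 243 212 120 145 120 114 121 136 166 182 215 223 220 195 201]
 [245 244 225 137 146 162 163 163 164 175 215 221 200 195 167 176]
 [245 244 235 184 145 161 162 161 166 198 219 200 198 188 176 177]
 [244 245 244 235 183 160 160 162 181 218 199 198 187 173 176 176]
 [245 245 245 244 232 194 176 174 213 221 206 216 174 173 177 176]
 [244 245 244 244 244 239 226 218 233 229 234 241 218 215 176 177]
 [244 244 245 244 244 244 24
[... 316 characters left out ...]
44 244 244 243 238 228 211 193 198 218 233 241 244 244 243 244 243]
 [244 244 244 244 243 240 236 231 225 220 221 225 231 237 240 243 243 244 244]
 [245 244 243 241 236 229 222 216 211 207 207 209 216 223 229 236 241 244 244]
 [244 244 243 237 223 202 188 186 185 182 182 183 186 191 209 227 237 243 244]
 [244 244 242 232 208 176 167 169 171 172 172 172 170 175 189 219 235 242 244]
 [244 244 242 234 213 184 170 167 166 169 167 170 174 184 200 223 238 243 244]
 [244 244 243 240 231 217 191 170 162 164 164 171 190 211 226 235 241 244 244]
 [244 244 244 244 241 234 212 176 156 154 157 172 206 231 239 242 244 244 244]
 [243 244 244 244 243 239 222 180 152 150 150 173 211 236 243 244 244 245 244]]
```

Emit:
move_arm --increments '[{"x": -0.001, "y": 0.003, "z": 0.01, "ax": 0, "ay": -0.001, "az": 0}, {"x": 0, "y": 0, "z": 0.015, "ax": 0, "ay": 0, "az": 0}, {"x": 0, "y": 0, "z": 0.015, "ax": 0, "ay": 0, "az": 0}, {"x": 0, "y": 0, "z": 0.015, "ax": 0, "ay": 0, "az": 0}, {"x": 0, "y": 0, "z": 0, "ax": 0, "ay": 0, "az": 0}]'

```text
time: 9.75
tcp_pos: [0.6055, 0.2425, 0.2607]
eef_rot: [3.142, 0.001, 0.912]
ft_force: [0.2, 0.0, -0.6]
opening: 0.0233
```

```bash
python3 - <<'E'
from h import *
plan([.6054,.2427,.171],np.radians(52.2),1)
E
```

```text
t 9.75 tcp [0.6055 0.2425 0.2607] rpy [1.800e+02 3.000e-02 5.224e+01] F [ 0.2  0.  -0.6] op 0.0233 j [ 0.26  0.49  0.39  1.47 -0.    0.92]
shift [ 0.0006 -0.0008  0.299 ] norm m 0.0897107043915344 turn [0.     0.0002 0.0002] per row 1 [ 0.0006 -0.0008  0.299 ]
```

Lateral position is holding well. The tip is at about 0.127, just inside the hole, so I'll check centring before going deeper.

```bash
python3 - <<'E'
from h import *
c=cap('side','side9');a=cv2.resize(c['frame'][100:170,240:310],None,fx=5,fy=5,interpolation=cv2.INTER_CUBIC)
f=sideline(c,110,145,261,282,skip=range(107,118));print(np.polyval(f,149.2))
c=cap('top','top9');b=cv2.resize(c['frame'][135:170,165:205],(400,350),interpolation=cv2.INTER_CUBIC)
cv2.imwrite('pics/z9.png',np.hstack([a,b]))
E
```

```text
side rod width 4.662600037670235 res 0.12656515003096996 27
272.7618000650923
```

View pics/z9.png

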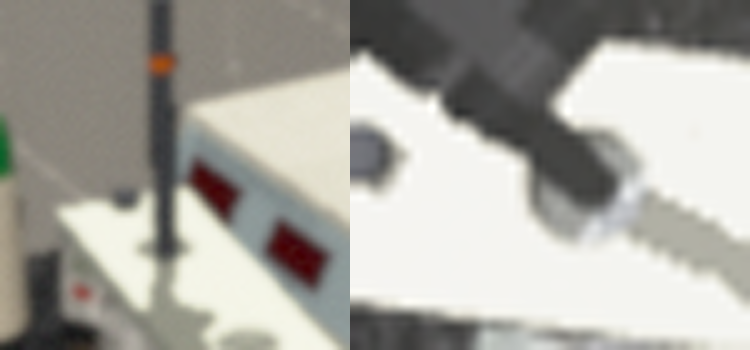

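Emit:
move_arm --increments '[{"x": 0, "y": -0.0015, "z": 0.015, "ax": 0, "ay": 0, "az": 0}, {"x": 0, "y": 0, "z": 0.015, "ax": 0, "ay": 0, "az": 0}, {"x": 0, "y": 0, "z": 0.015, "ax": 0, "ay": 0, "az": 0}, {"x": 0, "y": 0, "z": 0.015, "ax": 0, "ay": 0, "az": 0}, {"x": 0, "y": 0, "z": 0.015, "ax": 0, "ay": 0, "az": 0}, {"x": 0, "y": 0, "z": 0.015, "ax": 0, "ay": 0, "az": 0}]'

```text
time: 10.45
tcp_pos: [0.6055, 0.2429, 0.2328]
eef_rot: [3.14, -0.001, 0.912]
ft_force: [0.0, 0.7, -0.4]
opening: 0.0232
```

```bash
python3 - <<'E'
from h import *
plan([.6052,.2427,.171],np.radians(52.2),1)
E
```

```text
t 10.45 tcp [0.6055 0.2429 0.2328] rpy [ 1.7993e+02 -6.0000e-02  5.2240e+01] F [ 0.   0.7 -0.4] op 0.0232 j [ 0.26  0.49  0.31  1.39 -0.    0.92]
shift [-0.0014 -0.0007  0.2061] norm m 0.06181743881134392 turn [ 0.0004 -0.0003  0.0002] per row 1 [-0.0014 -0.0007  0.2061]
```

Emit:
move_arm --increments '[{"x": -0.001, "y": 0, "z": 0.015, "ax": 0, "ay": 0, "az": 0}, {"x": 0, "y": 0, "z": 0.02, "ax": 0, "ay": 0, "az": 0}, {"x": 0, "y": 0, "z": 0.02, "ax": 0, "ay": 0, "az": 0}, {"x": 0, "y": 0, "z": 0.02, "ax": 0, "ay": 0, "az": 0}, {"x": 0, "y": 0, "z": 0.02, "ax": 0, "ay": 0, "az": 0}, {"x": 0, "y": 0, "z": 0.02, "ax": 0, "ay": 0, "az": 0}, {"x": 0, "y": 0, "z": 0, "ax": 0, "ay": 0, "az": 0}]'

```text
time: 11.15
tcp_pos: [0.605, 0.2425, 0.1941]
eef_rot: [3.141, 0.0, 0.912]
ft_force: [-0.5, 0.4, -0.7]
opening: 0.0234
```

```bash
python3 - <<'E'
from h import *
plan([.6052,.2427,.171],np.radians(52.2),1)
c=cap('side','side10');a=cv2.resize(c['frame'][100:170,240:310],None,fx=5,fy=5,interpolation=cv2.INTER_CUBIC)
c=cap('top','top10');b=cv2.resize(c['frame'][135:170,165:205],(400,350),interpolation=cv2.INTER_CUBIC)
cv2.imwrite('pics/z10.png',np.hstack([a,b]))
E
```

```text
t 11.15 tcp [0.605  0.2425 0.1941] rpy [1.7998e+02 1.0000e-02 5.2240e+01] F [-0.5  0.4 -0.7] op 0.0234 j [ 0.26  0.5   0.22  1.29 -0.    0.92]
shift [0.001  0.0002 0.077 ] norm m 0.02309856508368044 turn [0.0001 0.     0.0002] per row 1 [0.001  0.0002 0.077 ]
```

View pics/z10.png

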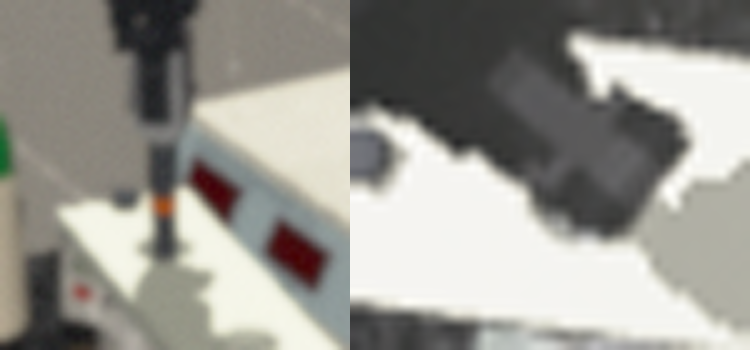

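Emit:
move_arm --increments '[{"x": 0.001, "y": 0, "z": 0.02, "ax": 0, "ay": 0, "az": 0}, {"x": 0, "y": 0, "z": 0.02, "ax": 0, "ay": 0, "az": 0}, {"x": 0, "y": 0, "z": 0.02, "ax": 0, "ay": 0, "az": 0}, {"x": 0, "y": 0, "z": 0.015, "ax": 0, "ay": 0, "az": 0}, {"x": 0, "y": 0, "z": 0, "ax": 0, "ay": 0, "az": 0}]'

```text
time: 11.75
tcp_pos: [0.6057, 0.2429, 0.1709]
eef_rot: [3.14, -0.001, 0.912]
ft_force: [0.3, -0.1, -0.3]
opening: 0.0237
```

```bash
cat > ringm.py <<'E'
from h import *
import sys
plan([.6052,.2427,.171],np.radians(52.2),1)
c=cap('side',sys.argv[1])
cv2.imwrite(f'pics/z{sys.argv[1]}.png',cv2.resize(c['frame'][110:190,240:310],None,fx=7,fy=7,interpolation=cv2.INTER_CUBIC))
u0,u1,v0,v1=262,284,138,160
b=c['frame'][v0:v1,u0:u1].astype(float);w=np.clip(b[...,2]-b[...,0]-60,0,None);V,U=np.mgrid[v0:v1,u0:u1]
rv=(w*V).sum()/w.sum();ru=(w*U).sum()/w.sum();print('ring',ru,rv,w.sum(1).round(),'n')
x=np.array([.6036,.2437]);R,t=RT(c);o=-R.T@t;d=o[:2]-x;d/=np.linalg.norm(d)
for z in(.128,.132,.136): print(z,'front',proj(c,[*(x+.0055*d),z]))
E
python3 ringm.py s11
```

```text
t 11.75 tcp [0.6057 0.2429 0.1709] rpy [ 1.7991e+02 -8.0000e-02  5.2240e+01] F [ 0.3 -0.1 -0.3] op 0.0237 j [ 0.26  0.5   0.17  1.24 -0.    0.92]
shift [-0.0016 -0.001  -0.0003] norm m 0.000571915223696155 turn [ 0.0005 -0.0004  0.0002] per row 1 [-0.0016 -0.001  -0.0003]
ring 272.90909090909093 149.8953168044077 [  1.   0.   0.   0.   0.   0.   0.   0.   0.   0.   0.  97. 194.  71.
   0.   0.   0.   0.   0.   0.   0.   0.] n
0.128 front [[272.70917097 152.22573276]]
0.132 front [[272.66301551 150.61679796]]
0.136 front [[272.61668494 149.00175941]]
```

View pics/zs11.png

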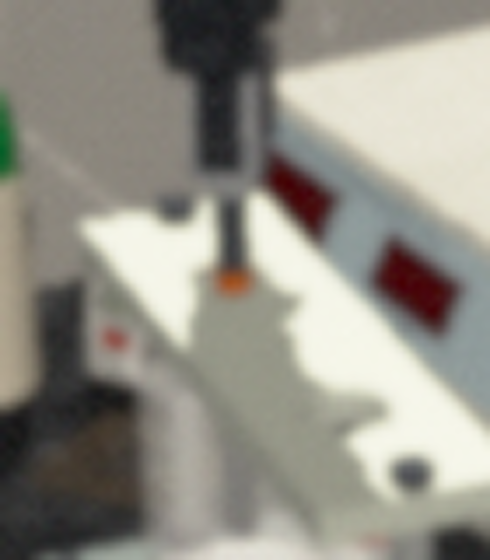

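Emit:
move_arm --increments '[{"x": -0.001, "y": -0.002, "z": 0, "ax": 0, "ay": 0, "az": 0}, {"x": 0, "y": 0, "z": 0, "ax": 0, "ay": 0, "az": 0}, {"x": 0, "y": 0, "z": 0, "ax": 0, "ay": 0, "az": 0}, {"x": 0, "y": 0, "z": 0, "ax": 0, "ay": 0, "az": 0}]'

```text
time: 12.2
tcp_pos: [0.6054, 0.2432, 0.1719]
eef_rot: [3.139, -0.002, 0.912]
ft_force: [0.3, 0.5, -0.4]
opening: 0.0236
```

```bash
python3 ringm.py s12; python3 - <<'E'
from h import *
c=cap('top','t12');cv2.imwrite('pics/zt12.png',cv2.resize(c['frame'][110:210,130:290],None,fx=5,fy=5,interpolation=cv2.INTER_CUBIC))
c=cap('side','s13');cv2.imwrite('pics/zs13.png',cv2.resize(c['frame'][120:250,200:340],None,fx=4,fy=4,interpolation=cv2.INTER_CUBIC))
E
```

```text
t 12.2 tcp [0.6054 0.2432 0.1719] rpy [ 1.7987e+02 -1.4000e-01  5.2240e+01] F [ 0.3  0.5 -0.4] op 0.0236 j [ 0.26  0.5   0.17  1.24 -0.    0.92]
shift [-0.0016  0.0005  0.003 ] norm m 0.0010287947069711398 turn [ 0.0007 -0.0008  0.0002] per row 1 [-0.0016  0.0005  0.003 ]
ring 272.578313253012 149.50602409638554 [  0.   0.   0.   0.   0.   0.   0.   0.   0.   0.   5. 161. 159.   7.
   0.   0.   0.   0.   0.   0.   0.   0.] n
0.128 front [[272.70917097 152.22573276]]
0.132 front [[272.66301551 150.61679796]]
0.136 front [[272.61668494 149.00175941]]
```

View pics/zt12.png

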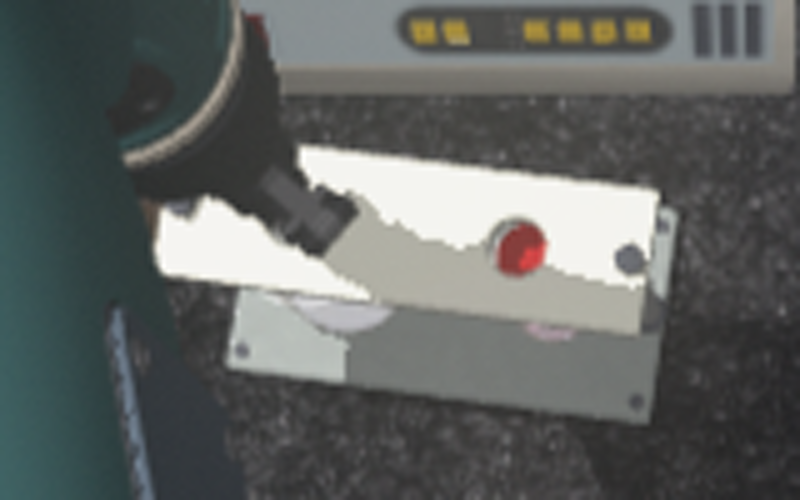

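View pics/zs13.png

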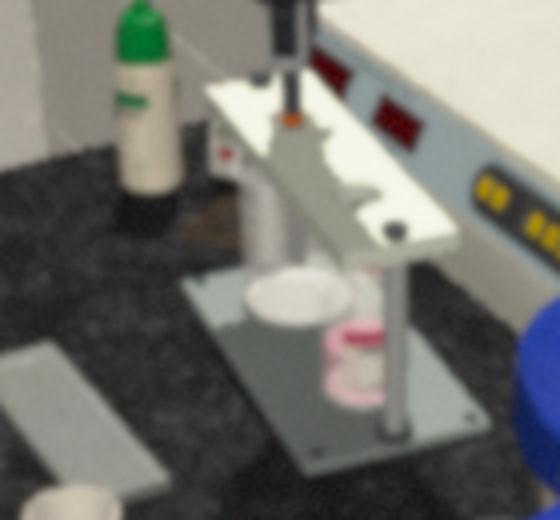

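Emit:
move_arm --increments '[{"x": -0.001, "y": 0, "z": 0.004, "ax": 0.0007, "ay": -0.0008, "az": 0}, {"x": 0, "y": 0, "z": 0, "ax": 0, "ay": 0, "az": 0}, {"x": 0, "y": 0, "z": 0, "ax": 0, "ay": 0, "az": 0}]'

```text
time: 12.65
tcp_pos: [0.6052, 0.2429, 0.1705]
eef_rot: [-3.141, 0.0, 0.912]
ft_force: [-0.6, 0.5, 0.0]
opening: 0.0233
```

```bash
python3 ringm.py s14
```

```text
t 12.65 tcp [0.6052 0.2429 0.1705] rpy [-1.7999e+02  2.0000e-02  5.2240e+01] F [-0.6  0.5  0. ] op 0.0233 j [ 0.26  0.5   0.17  1.24 -0.    0.92]
shift [-0.0005  0.0004 -0.0016] norm m 0.0005054822604038769 turn [-0.0001  0.0001  0.0002] per row 1 [-0.0005  0.0004 -0.0016]
ring 272.5687830687831 150.11904761904762 [  2.   0.   0.   0.   0.   0.   0.   0.   0.   0.   0.  57. 193. 126.
   0.   0.   0.   0.   0.   0.   0.   0.] n
0.128 front [[272.70917097 152.22573276]]
0.132 front [[272.66301551 150.61679796]]
0.136 front [[272.61668494 149.00175941]]
```

```bash
python3 - <<'E'
from h import *
a=pickle.load(open('side0.pkl','rb'));b=pickle.load(open('s14.pkl','rb'))
d=cv2.absdiff(a['frame'],b['frame']).max(2)
for n,(u0,u1,v0,v1) in dict(beaker=(258,280,186,202),bottle=(281,298,198,222),crucible=(203,233,240,266)).items(): print(n,d[v0:v1,u0:u1].mean().round(1),d[v0:v1,u0:u1].max())
print(job.hand_in()); s=monitor.read_state();print(s['time'],s['tcp_pos'],s['opening'],s['ft_force'])
E
```

```text
beaker 7.6 41
bottle 6.7 11
crucible 5.8 12
the job is handed in; nothing more can be done
None
the job is handed in; nothing more can be done
```

I pulled the probe straight up out of the blue block and lowered it upright through the left guide hole, the one over the open beaker. I then handed the job in with the gripper still holding it, at about 12.7 s on the robot's clock.

**Last checks before hand-in:**
- **Tilt and grip:** the tool was within 0.03° of vertical, the opening was 23.3 mm on the 24 mm head, and contact forces stayed at about 1 N or less while the rod was in the hole.
- **Ring height:** the side view put the orange ring within about 1 mm of the plate's top face.
- **Centring:** the side view showed the rod about 0.3 px (0.6 mm) off the hole's centre, against about 7 mm of clearance.
- **Other objects:** comparing the first and last side pictures, the bottle and crucible areas are unchanged. The beaker area shows only a local difference, which I took to be the gripper's shadow and the rod seen through the glass.

**Disagreements and limits:**
- **Rod position:** my first two-view estimate of the rod axis was 2–3 mm off because the two viewing planes were nearly parallel. I replaced it with the tip's position in the top view before entering the hole.
- **Centring along the side camera's line of sight:** at full depth the gripper hid the hole from the top camera. In that direction, centring rests on the earlier top view (within about 1.5 mm) and on the measured arm pose.
- **Side camera height:** it read about 2 mm high at both places I compared, and I allowed for that in the ring height.

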